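# Lock up a row of lino blocks on the proofing bed

### The job

Get this row of mounted lino blocks ready to lock up: stand the tipped strip upright again between its two neighbours, then lay wooden spacers across the bed between the last block and the pusher's plate, until the plate can close on them. Push the pusher home by its black grip until the whole row is tight against the head bar, everything flat on the bed, square and centred, spare spacers left off the bed, and finish while still holding it firmly pressed so that I can tighten the thumbscrew; leave the ink tin, the flask and the roller alone.

Things in the scene. Friction and masses are not known exactly. Their poses are not given: they have to be found in the camera images.
- bed: Steel proofing bed, fixed to the table: plate 180 (x) x 300 (y) x 12 mm. Origin: centre of its underside, at table height. A head bar 130 mm long and 22 mm high stands across its +y end; the head bar's inner face is at y = +125 mm, and the row builds from it towards -y along the bed's centre line (x = 0). Bearers 12 mm wide and 24 mm high run along both long edges, inner faces at x = +-78 mm. z up.
- lockup: Lock-up bracket of grey metal, 46 mm wide (x), 30 mm long (y), 27 mm high (thumbscrew on top up to 44 mm), on a flange 130 x 30 x 6 mm, bolted to the bed near its -y end, axes as the bed's. It guides the pusher: a horizontal rod carrying a pressure plate at the row's end and an upright grip at the other. Origin: on the bed's top (12 mm above the table), below the plate's face when the pusher is fully back; the bracket reaches from y = -10 to -40 mm.
- pusher (a joint): Travel of the pusher towards the head bar (bed +y) in m: 0 fully back, 0.034 at its stop. Slides with about 1.5 N of friction, stays where it is left, no spring.
- plate (a point): Centre of the face of the pusher's steel pressure plate that meets the row (looks to bed +y); plate 44 wide (x) x 20 high x 10 mm thick, its face centre 10 mm above the bed's top. Moves with the pusher.
- grip (a point): Centre of the top of the pusher's upright round black grip, 18 mm across, its top 58 mm above the bed's top, its lower end 4 mm above it; 94 mm behind (bed -y of) the plate's face. Moves with the pusher. Can be pinched from above or pushed.
- block_wide: Mounted lino block (plywood with brown lino on top, leaf pattern), 50 (x) x 36 (y) x 24 mm high. Stands by the head bar, within 2 mm of it. Origin: centre of its underside.
- strip: Thin mounted lino strip, 66 (x) x 14 (y) x 24 mm high when upright. Origin: centre of its underside, z its upright axis. It starts tipped about 50 degrees towards the head bar, its top edge leaning on the -y side of the wide block, its lower +y edge on the bed. 8 mm longer than its neighbours at each end.
- block_narrow: Mounted lino block (sun pattern), 50 (x) x 32 (y) x 24 mm high, standing on the bed on the -y side of the strip. Origin: centre of its underside. It slides freely and must be slid towards the head bar to make room for spacers.
- spacer1: Wooden spacer bar (furniture), 66 (x) x 20 x 20 mm, about 20 g, square section; one of three alike, lying flat on newsprint on the table. Origin: its centre. Depending on the starting gap, one or two of them are enough, lying across the bed in the row; the pusher takes up what is left, up to its 34 mm of travel.
- spacer2: Wooden spacer bar (furniture), 66 (x) x 20 x 20 mm, about 20 g, square section; one of three alike, lying flat on newsprint on the table. Origin: its centre. Depending on the starting gap, one or two of them are enough, lying across the bed in the row; the pusher takes up what is left, up to its 34 mm of travel.
- spacer3: Wooden spacer bar (furniture), 66 (x) x 20 x 20 mm, about 20 g, square section; one of three alike, lying flat on newsprint on the table. Origin: its centre. Depending on the starting gap, one or two of them are enough, lying across the bed in the row; the pusher takes up what is left, up to its 34 mm of travel.
- ink_tin: Ink tin, 87 mm across, 46 mm high; bystander. Origin: centre of its underside.
- flask: Metal drinking flask, 68 mm across, 210 mm high; bystander. Origin: centre of its underside.
- brayer: Ink roller (brayer) lying on the glass slab, rubber roll 90 mm long and 32 mm across, handle 100 mm towards its -x, height 32 mm; bystander. Origin: below the roll's middle.
There are look-alikes about, which are no part of the job. What is shaped like the block_narrow but purple is not meant.

How it is judged:
By the outcome, as a careful person would: the job done as asked, in the order asked, and still so for the second after the job is handed in, while the arm keeps its last pose, push and grip.
It also fails if it takes over 72 s, if anything falls off the work surface, if the arm or the gripper's body presses on something with over 40 N, if the wrist force passes 120 N, or if a joint passes its speed limit or range.

### The arm

A 7-joint arm with a two-finger parallel gripper is mounted at the origin on the work surface. World frame = base frame: x ahead of the robot, y to its left, z up, the work surface at z = 0. Lengths are in m, angles in rad, forces in N, time in s.
With the tool pointing down it reaches from about 0.4 to 0.75 m from the base axis. Payload 19.5 kg.
Tool frame: the origin (TCP) lies at the very end of the fingers, on their centre line; the grasp point (between the pads) lies 19 mm behind it; z points along the fingers, y is the direction in which the jaws open and shut (so a half turn about z gives the same grasp; the last joint's range is limited). The gripper opens to 85 mm and grips with 20 to 120 N. Pads are 22 mm wide; open, the fingers measure 114 mm over their backs; the gripper's body (76 mm by 85 mm) begins 54 mm behind the grasp point. The pads swing forward as they close: fully open they stand 13 mm farther back than shut.
Start: joints at [1.126, 0.707, -0.028, 1.485, 0.022, 0.951, -0.075], TCP at [0.225, -0.529, 0.231] pointing down, gripper open.
Joint ranges: [-2.71, 2.71], [-0.32, 2.16], [-1.57, 1.52], [0, 2.45], [-1.46, 4.6], [0, 2.02], [-2.83, 2.83]. Speed limits (rad/s): [1.89, 1.89, 2.57, 2.57, 3.01, 3.01, 3.01].

### API

Orientations are given as a unit quaternion [x, y, z, w].
In Python, from station import * gives the robot as it stands. The module is installed in compiled form; this text tells all that it offers.
- The arm moves only by the tool play_rows, never from a script. Its argument "targets" is a list of rows, each an object of numbers: "x", "y", "z": the shift along the tool's x, y, z in cm; "yaw": the turn about the tool's z in degrees. A call has 1 to 8 rows; each row shifts and turns the commanded pose from where the row before left it, along the tool's axes as they then stand; what a row does not reach is not made up. A row lasts 1/10 s, in which the tool goes at most 50 mm and 8.59 degrees, less where a joint would pass 70% of its speed; a pose out of reach is approached as far as the arm can. A call with a gripper value outside its range is refused whole. "gripper" is the closure in counts, from 0 (fully open) to 255 (shut), set as the call begins (left out, the last holds). The fingers move at their own pace and stop on an object; "force" is the grip in N (left out, the last holds). Time passes only in rows, so rows that do not move let the fingers close. It gives the time, the measured TCP pose, the force and the opening at its end, in the units of the state.
- sense(): the state, without advancing time (a new reading comes with each control period).
- capture(name): name is "side" or "top" or "wrist"; returns a dict with "color" (400x640x3 uint8, red, green, blue), "z_map" (400x640 float32, m along the optical axis (not along the pixel's ray), 0 where there is no reading), "fx", "fy", "cx", "cy" (pixels), "view" (4x4, takes a point from world to camera coordinates). Camera axes: x right, y down, z forward; pixel columns grow to the right and rows downward; lengths in m; the calibration is good to about 2 mm. The wrist camera is an equidistant fisheye: a pixel r from the principal point sees the ray r / f radians off the axis. A picture is of the moment at which its call begins.
- finish_job(): hands the job in, once; it reports no verdict.
Trained networks look in the newest picture that a camera, given by its name, has taken for a name from the list of things; names that differ only in an ending like _2 or _b are one class to them, and where a whole thing is asked for, a point or a joint stands for the part that bears it (a point fixed in the world has none). Each returns a list of dicts, best first, with "confidence" (0 to 1); they miss things now and then, are a little off and sometimes report something else, mostly with a low value. They report only what shows in the picture. A call takes as long as a camera call. They do not tell look-alikes from the thing itself.
- boxes_of(camera, name): "point" ([x, y, z] in m, in world coordinates, good to about 4 mm: the middle of the surface that is visible of it).
- outline_of(camera, name): "region" (400x640 bool, what is visible of it).
The state is a dict: "clock": time; "joints": joint angles; "qd": joint speeds; "joint_torque": joint torques, N m; "tcp_pos": TCP position; "orientation": TCP orientation; "force": force on the tool from outside, world axes, zero at the start; "ft_torque": the same for the moment, N m; "width": finger opening in m.
Only numpy, scipy, OpenCV 4.12 (cv2) and the standard library are available. Lean on these libraries where they do the work, as an engineer would, in place of code of your own. Each camera call takes 0.05 s, during which the arm holds its last target.

## Working session

There is one attempt and no reset: what is moved stays moved. The work goes in short steps, Python scripts to look and compute and a tool call to move; the robot and the scene stay as the last step left them, time stands still between calls to the robot, and variables do not carry over. Pictures are saved under pics/ and viewed, and the job is handed in when it is done.

Besides the shell and the picture viewer there is one more tool, called after "Emit:" as name([rows], argument=value, ...), one row to a line, values as JSON. play_rows: Moves the arm, as the interface text tells. Its arguments: {"type":"object","properties":{"targets":{"type":"array"},"gripper":{"type":"number"},"force":{"type":"number"}},"required":["targets"]}

```bash
mkdir -p pics
cat > h.py <<'E'
from station import *
import numpy as np, cv2
def cap(n,f=None):
    c=capture(n)
    if f: cv2.imwrite('pics/'+f,c['color'][:,:,::-1])
    return c
def pts(c):
    z=c['z_map'];v,u=np.mgrid[0:400,0:640]
    P=np.stack([(u-c['cx'])/c['fx']*z,(v-c['cy'])/c['fy']*z,z],-1)
    T=np.linalg.inv(c['view'])
    return P@T[:3,:3].T+T[:3,3]
def proj(c,p):
    q=c['view']@np.r_[p,1];return c['fx']*q[0]/q[2]+c['cx'],c['fy']*q[1]/q[2]+c['cy']
E
python3 - <<'E'
from h import *
s=sense();print(s)
for n in ['side','top','wrist']:
    c=cap(n,n+'1.png');print(n,c['fx'],np.linalg.inv(c['view']).round(3).tolist())
    for o in ['bed','lockup','plate','grip','block_wide','strip','block_narrow','spacer1','ink_tin','flask','brayer']:
        print(o,[(np.round(b['point'],3).tolist(),round(b['confidence'],2)) for b in boxes_of(n,o)][:5])
print(sense()['clock'])
E
```

```text
{'clock': 0.0, 'joints': array([ 1.12630914,  0.70704045, -0.02761122,  1.48500442,  0.02198332,
        0.95091459, -0.0754666 ]), 'qd': array([-0.0009584 , -0.00242802, -0.00165188,  0.00021777,  0.00161738,
        0.00015456,  0.00270708]), 'joint_torque': array([ 1.74592784e-03, -8.83180833e+01,  1.23532556e+00, -2.36157042e+01,
        1.70022034e-02,  6.70710986e-03,  1.60192542e-05]), 'tcp_pos': array([ 0.22528556, -0.5287372 ,  0.23086216]), 'orientation': array([ 9.79786671e-01,  2.00044486e-01, -1.18711647e-04, -5.19052620e-04]), 'force': array([0.11248908, 0.24893096, 0.64909688]), 'ft_torque': array([ 0.03841686, -0.01845384, -0.01168621]), 'width': 0.08530837576393194}
side 372.4354481454484 [[-0.791, -0.423, 0.441, 0.123], [-0.612, 0.537, -0.581, 0.555], [0.009, -0.729, -0.684, 0.783], [0.0, 0.0, 0.0, 1.0]]
bed [([0.532, -0.016, 0.016], 0.7), ([0.531, 0.22, 0.023], 0.19)]
lockup [([0.546, -0.072, 0.032], 0.69), ([0.441, 0.268, 0.02], 0.54)]
plate [([0.548, -0.099, 0.032], 0.8)]
grip [([0.548, -0.104, 0.036], 0.77), ([0.542, 0.034, 0.035], 0.26)]
block_wide [([0.541, 0.
[... 707 characters left out ...]
[([0.548, -0.099, 0.036], 0.55)]
block_wide [([0.548, 0.062, 0.035], 0.63)]
strip [([0.55, 0.031, 0.033], 0.81)]
block_narrow [([0.555, -0.003, 0.036], 0.67), ([0.384, -0.014, 0.026], 0.49)]
spacer1 [([0.539, 0.209, 0.023], 0.7), ([0.451, 0.311, 0.02], 0.65), ([0.438, 0.261, 0.024], 0.63)]
ink_tin [([0.765, 0.211, 0.046], 0.56)]
flask [([0.653, -0.441, 0.134], 0.97)]
brayer [([0.474, -0.341, 0.029], 0.56)]
wrist 309.70691628693146 [[0.392, -0.877, -0.279, 0.297], [-0.92, -0.373, -0.119, -0.499], [-0.0, 0.303, -0.953, 0.374], [0.0, 0.0, 0.0, 1.0]]
bed []
lockup []
plate []
grip []
block_wide []
strip []
block_narrow []
spacer1 []
ink_tin []
flask []
brayer [([0.354, -0.351, 0.027], 0.66)]
1.8
```

View images.

Run:
```python
import cv2
a=cv2.imread('pics/top1.png');b=cv2.imread('pics/side1.png')
cv2.imwrite('pics/top1b.png',a);
```

```text
(no output)
```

View pics/top1.png

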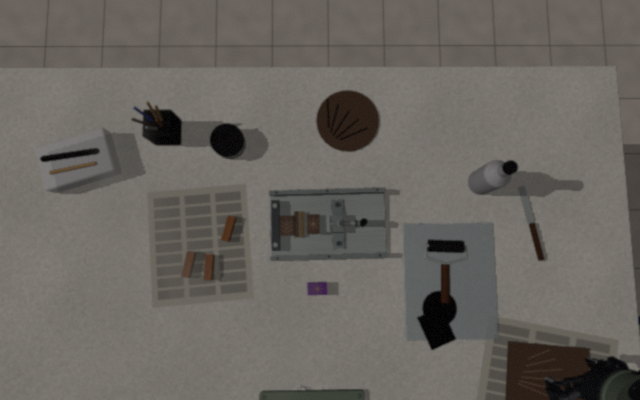

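View pics/side1.png

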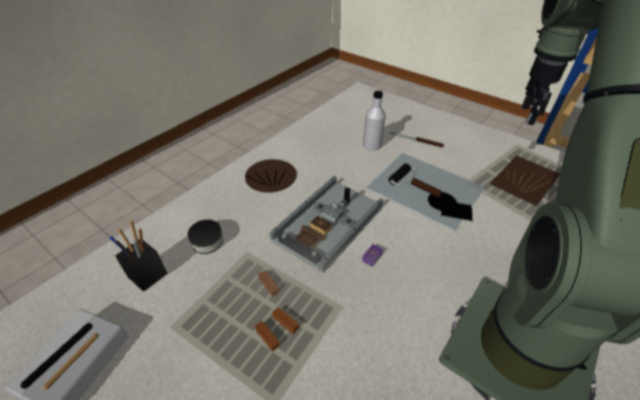

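Run:
```python
from h import *
c=cap('top');np.savez('top.npz',**c)
s=cap('side');np.savez('side.npz',**s)
P=pts(c)
im=c['color'][180:300,140:400,::-1];im=cv2.resize(np.clip(im*1.8,0,255).astype(np.uint8),None,fx=3,fy=3,interpolation=cv2.INTER_CUBIC)
im2=s['color'][160:280,200:400,::-1];im2=cv2.resize(np.clip(im2*1.8,0,255).astype(np.uint8),None,fx=4,fy=4,interpolation=cv2.INTER_CUBIC)
cv2.imwrite('pics/a.png',im);cv2.imwrite('pics/b.png',im2)
# bed profile
for x in [.515,.53,.55,.57]:
  m=(abs(P[...,0]-x)<.002)&(abs(P[...,1])<.2); q=P[m];q=q[np.argsort(q[:,1])]
  print(x,[(int(a*1000),int(b*1000)) for a,b in q[:,1:]])
for n in ['spacer1']:
  for b in outline_of('top',n):
    m=b['region'];q=P[m];q=q[(q[:,2]>.008)]
    r=cv2.minAreaRect((q[:,:2]*1000).astype(np.float32));print(n,b['confidence'],m.sum(),np.median(q[:,2]),r,q.mean(0))
```

```text
0.515 [(-199, -5), (-198, 0), (-195, 9), (-192, 10), (-189, 9), (-187, 9), (-184, 13), (-181, 12), (-179, 8), (-176, 13), (-174, 10), (-171, 14), (-168, 13), (-166, 7), (-163, 12), (-161, 10), (-158, 11), (-155, 10), (-153, 7), (-152, 14), (-150, 11), (-147, 12), (-145, 9), (-145, 12), (-142, 12), (-140, 7), (-137, 10), (-135, 9), (-134, 11), (-132, 9), (-132, 11), (-129, 8), (-129, 13), (-127, 11), (-124, 13), (-124, 14), (-122, 9), (-121, 13), (-119, 12), (-119, 12), (-116, 11), (-116, 12), (-114, 9), (-114, 12), (-111, 16), (-111, 16), (-109, 7), (-109, 7), (-106, 7), (-106, 9), (-103, 8), (-103, 9), (-101, 7), (-101, 11), (-98, 8), (-98, 13), (-96, 7), (-95, 9), (-93, 10), (-93, 13), (-90, 10), (-90, 13), (-88, 10), (-88, 12), (-85, 18), (-85, 19), (-82, 17), (-82, 18), (-80, 17), (-80, 17), (-77, 20), (-77, 19), (-74, 15), (-74, 15), (-72, 17), (-72, 17), (-69, 19), (-69, 20), (-67, 13), (-67, 16), (-64, 18), (-64, 19), (-62, 16), (-61, 18), (-59, 20), (-59, 21), (-56, 9), (-56, 14), (-54, 11), (-54, 10), (-51, 9), (-51, 12), (-49, 11), (-49, 14), (-46, 12), (-46, 15), (-43, 12)
[... 8737 characters left out ...]
), (157, 1), (160, -1), (163, -2), (166, -2), (167, 2), (171, -1), (172, 3), (175, 0), (178, -1), (181, -3), (183, 0), (186, 0), (189, 0), (191, 0), (193, 15), (194, -3), (195, 18)]
spacer1 0.81 251 0.018935154410019583 ((442.1863708496094, 259.5843811035156), (21.358509063720703, 63.5986328125), 87.97091674804688) [0.44219354 0.25888981 0.01838878]
spacer1 0.72 231 0.018592009429133638 ((466.7987976074219, 146.23179626464844), (60.448265075683594, 363.11505126953125), 6.143950462341309) [0.45023048 0.30866419 0.02393607]
spacer1 0.66 246 0.018598465397446917 ((508.16485595703125, 89.64971160888672), (272.3089904785156, 65.5005111694336), 75.43251037597656) [0.53884485 0.20931643 0.02377372]
```

View pics/a.png

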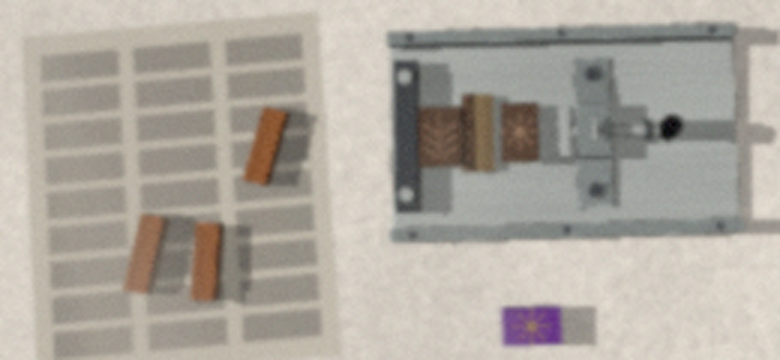

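View pics/b.png

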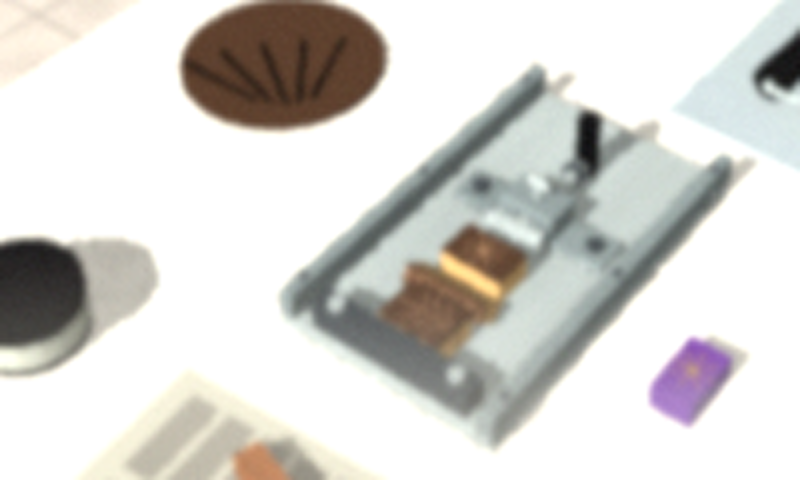

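Run:
```python
from h import *
for n in ['top','side']:
  c=dict(np.load(n+'.npz'));P=pts(c).reshape(-1,3)
  col=c['color'].reshape(-1,3).astype(int)
  R=(abs(P[:,0]-.55)<.13)&(P[:,1]>-.22)&(P[:,1]<.13)
  def fit(name,m):
    q=P[m]
    if len(q)<20: print(name,'few');return
    r=cv2.minAreaRect((np.c_[q[:,0],q[:,1]]*1000).astype(np.float32))
    print(n,name,len(q),np.round(np.median(q,0)*1000,1),'lo/hi',np.round(np.percentile(q,[2,98],axis=0)[:,:2]*1000,1).tolist(),np.round(r[0],1),np.round(r[1],1),round(r[2],1))
  b=R&(P[:,2]>.007);fit('bed',b)
  # bearers: z>18 at |x-.548|>.07
  for sgn in (-1,1):
    m=R&(P[:,2]>.025)&(sgn*(P[:,0]-.548)>.065)&(abs(P[:,1]+.04)<.14);q=P[m]
    k=np.polyfit(q[:,1],q[:,0],1);print('bearer',sgn,len(q),'x at y=-.047',np.polyval(k,-.047),'slope deg',np.degrees(np.arctan(k[0])), np.percentile(q[:,0],[3,50,97]))
  red=(col[:,0]-col[:,2]>12)
  cx=abs(P[:,0]-.548)<.06
  fit('narrow',R&cx&(P[:,2]>.028)&(P[:,1]<.011)&(P[:,1]>-.03))
  fit('strip',R&cx&(P[:,2]>.017)&(P[:,1]<.042)&(P[:,1]>.011))
  fit('wide',R&cx&(P[:,2]>.028)&(P[:,1]<.076)&(P[:,1]>.043)&red)
  fit('headbar',R&(abs(P[:,0]-.548)<.07)&(P[:,2]>.026)&(P[:,1]>.074)&~red)
  fit('plate',R&cx&(P[:,2]>.02)&(P[:,1]>-.054)&(P[:,1]<-.03))
  fit('bracket',R&cx&(P[:,2]>.03)&(P[:,1]>-.095)&(P[:,1]<-.055))
  fit('grip',R&cx&(P[:,2]>.055)&(P[:,1]>-.16)&(P[:,1]<-.11))
  for nm,x,y in (('s1',.442,.259),('s2',.45,.311),('s3',.539,.209)):
    fit(nm,(np.hypot(P[:,0]-x,P[:,1]-y)<.045)&(P[:,2]>.012)&(col[:,0]-col[:,2]>25))
```

```text
top bed 8964 [536.2 -37.5  15. ] lo/hi [[456.2, -189.3], [634.2, 94.1]] [534.1 -45.4] [307.3 226. ] 87.6
bearer -1 1570 x at y=-.047 0.4591101812204146 slope deg -0.743003379727279 [0.45617978 0.45617978 0.46962618]
bearer 1 551 x at y=-.047 0.6316605735988725 slope deg -0.951533371226233 [0.62482672 0.6315192  0.63845156]
top narrow 259 [546.7  -8.5  35.5] lo/hi [[523.5, -23.9], [572.2, 6.9]] [547.9  -8.4] [30.8 49.1] 89.6
top strip 286 [548.5  27.4  30. ] lo/hi [[516.5, 14.9], [580.7, 40.7]] [548.9  27.8] [26.  65.4] 89.9
top wide 244 [544.7  60.3  35.2] lo/hi [[521.7, 45.0], [567.8, 75.7]] [544.8  60.3] [31.1 46.3] 89.4
top headbar 408 [545.3  88.4  33.4] lo/hi [[483.9, 78.3], [607.4, 98.9]] [545.7  88.3] [128.7  20.5] 1.2
top plate 70 [547.6 -46.8  31. ] lo/hi [[526.4, -51.9], [569.6, -41.8]] [548.2 -47.3] [43.6  9.9] 4.3
top bracket 215 [548.5 -71.7  38.1] lo/hi [[527.6, -85.3], [571.1, -56.9]] [548.7 -73.6] [46.1 33.5] 0.3
top grip 43 [ 550.  -135.4   68.8] lo/hi [[542.7, -143.5], [557.6, -127.0]] [ 550.  -135.2] [15.3 16.6] 2.5
top s1 203 [440.9 260.   19.3] lo/hi [[410.7, 250
[... 922 characters left out ...]
33. ] lo/hi [[481.9, 81.2], [607.8, 102.0]] [545.7  90.1] [130.1  24. ] 1.0
side plate 94 [547.7 -41.9  30.2] lo/hi [[526.6, -53.8], [568.7, -38.0]] [547.8 -46.1] [44.  16.5] 2.0
side bracket 143 [544.8 -67.8  37.8] lo/hi [[526.5, -86.5], [570.7, -55.4]] [547.8 -74.6] [38.7 47.1] 89.4
side grip 41 [ 548.2 -128.8   66.6] lo/hi [[542.5, -140.1], [557.4, -123.8]] [ 549.8 -131.5] [15.6 17.2] 7.4
side s1 276 [438.8 264.2  19. ] lo/hi [[408.5, 253.1], [472.9, 273.8]] [440.7 262.5] [21.4 66. ] 87.1
side s2 348 [446.6 313.8  19. ] lo/hi [[416.2, 268.0], [478.9, 329.0]] [444.4 296.5] [58.  66.3] 78.2
side s3 216 [537.4 215.4  18.7] lo/hi [[507.1, 199.3], [571.1, 229.6]] [539.2 214.2] [20.6 68.2] 74.9
```

```bash
cat >> h.py <<'E'
def yaw_of(q):  # world angle of tool x, deg
    from scipy.spatial.transform import Rotation as R
    m=R.from_quat(q).as_matrix();return np.degrees(np.arctan2(m[1,0],m[0,0])),m
def plan(tgts,start=None):
    """tgts: list of (x,y,z,yawdeg,nrows)"""
    s=sense()
    if start is None: p=np.array(s['tcp_pos']);a=yaw_of(s['orientation'])[0]
    else: p=np.array(start[:3]);a=start[3]
    for (x,y,z,w,n) in tgts:
        p0=p;a0=a;t=np.array([x,y,z]);dw=(w-a0+180)%360-180
        for i in range(n):
            nx=p0+(t-p0)*(i+1)/n;d=nx-p
            ar=np.radians(a);ex=np.array([np.cos(ar),np.sin(ar),0]);ey=np.array([np.sin(ar),-np.cos(ar),0])
            r=dict(x=round(100*d@ex,1),y=round(100*d@ey,1),z=round(-100*d[2],1),yaw=round(-dw/n,1))
            p=p+(r['x']*ex+r['y']*ey-np.array([0,0,r['z']]))/100;a=a-r['yaw'];print(r)
    print('end',p.round(4),a)
E
python3 - <<'E'
from h import *
print(yaw_of(sense()['orientation']))
plan([(.546,.055,.21,91,15)])
E
```

```text
(np.float64(23.078899266710355), array([[ 9.19965924e-01,  3.91998340e-01, -2.96421391e-05],
       [ 3.91998341e-01, -9.19965918e-01,  1.01025090e-04],
       [ 1.23319098e-05, -1.04559310e-04, -9.99999994e-01]]))
{'x': np.float64(3.5), 'y': np.float64(-2.7), 'z': np.float64(0.1), 'yaw': np.float64(-4.5)}
{'x': np.float64(3.7), 'y': np.float64(-2.5), 'z': np.float64(0.2), 'yaw': np.float64(-4.5)}
{'x': np.float64(3.9), 'y': np.float64(-2.2), 'z': np.float64(0.1), 'yaw': np.float64(-4.5)}
{'x': np.float64(4.0), 'y': np.float64(-1.8), 'z': np.float64(0.2), 'yaw': np.float64(-4.5)}
{'x': np.float64(4.2), 'y': np.float64(-1.6), 'z': np.float64(0.1), 'yaw': np.float64(-4.5)}
{'x': np.float64(4.2), 'y': np.float64(-1.2), 'z': np.float64(0.2), 'yaw': np.float64(-4.5)}
{'x': np.float64(4.4), 'y': np.float64(-0.8), 'z': np.float64(0.1), 'yaw': np.float64(-4.5)}
{'x': np.float64(4.4), 'y': np.float64(-0.5), 'z': np.float64(0.1), 'yaw': np.float64(-4.5)}
{'x': np.float64(4.5), 'y': np.float64(-0.2), 'z': np.float64(0.2), 'yaw': np.float64(-4.5)}
{'x': np.float64(4.4), 'y': np.float64(0.2), 'z': np.float64(0.1), 'yaw': np.float64(-4.5)}
{'x': np.float64(4.4), 'y': np.float64(0.5), 'z': np.float64(0.2), 'yaw': np.float64(-4.5)}
{'x': np.float64(4.4), 'y': np.float64(0.9), 'z': np.float64(0.1), 'yaw': np.float64(-4.5)}
{'x': np.float64(4.2), 'y': np.float64(1.2), 'z': np.float64(0.1), 'yaw': np.float64(-4.5)}
{'x': np.float64(4.2), 'y': np.float64(1.5), 'z': np.float64(0.2), 'yaw': np.float64(-4.5)}
{'x': np.float64(4.0), 'y': np.float64(1.9), 'z': np.float64(0.1), 'yaw': np.float64(-4.5)}
end [0.5459 0.0548 0.2103] 90.57889926671035
```

Emit:
play_rows([
  {"x": 3.5, "y": -2.7, "yaw": -4.5},
  {"x": 3.7, "y": -2.5, "yaw": -4.5},
  {"x": 3.9, "y": -2.2, "yaw": -4.5},
  {"x": 4.0, "y": -1.8, "yaw": -4.5},
  {"x": 4.2, "y": -1.6, "yaw": -4.5},
  {"x": 4.2, "y": -1.2, "yaw": -4.5},
  {"x": 4.4, "y": -0.8, "yaw": -4.5},
  {"x": 4.4, "y": -0.5, "yaw": -4.5},
])

```text
$.targets[0]: bad value
```

Emit:
play_rows([
  {"x": 4.5, "y": -0.2, "yaw": -4.5},
  {"x": 4.4, "y": 0.2, "yaw": -4.5},
  {"x": 4.4, "y": 0.5, "yaw": -4.5},
  {"x": 4.4, "y": 0.9, "yaw": -4.5},
  {"x": 4.2, "y": 1.2, "yaw": -4.5},
  {"x": 4.2, "y": 1.5, "yaw": -4.5},
  {"x": 4.0, "y": 1.9, "yaw": -4.5, "z": 2},
  {"z": 4},
])

```text
$.targets[0]: bad value
```

Run:
```python
from h import *
s=sense();print(s['clock'],s['tcp_pos'],s['joints'],s['force'])
plan([(.5464,.060,.10,91,1),(.5464,.06,.016,91,3)])
cap('wrist','w2.png');
```

```text
1.95 [ 0.22540279 -0.52895141  0.23126629] [ 1.12627193  0.70650317 -0.02758871  1.48459988  0.02197997  0.95089538
 -0.07548142] [ 0.72661201 -0.90972662  0.15153864]
{'x': np.float64(52.6), 'y': np.float64(-41.6), 'z': np.float64(13.1), 'yaw': np.float64(-67.9)}
{'x': np.float64(0.0), 'y': np.float64(0.0), 'z': np.float64(2.8), 'yaw': np.float64(-0.0)}
{'x': np.float64(0.0), 'y': np.float64(0.0), 'z': np.float64(2.8), 'yaw': np.float64(-0.0)}
{'x': np.float64(0.0), 'y': np.float64(0.0), 'z': np.float64(2.8), 'yaw': np.float64(-0.0)}
end [0.5462 0.0599 0.0163] 90.97889926671036
```

View pics/w2.png

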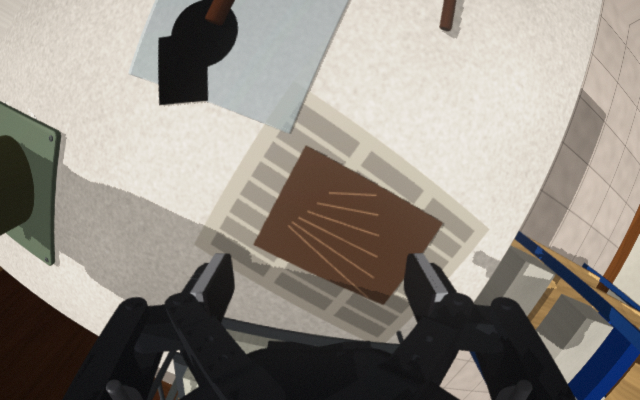

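Wrist view still shows the start spot; the arm did not move because the rows need all four keys. I'll send them complete.

Emit:
play_rows([
  {"x": 3.5, "y": -2.7, "z": 0, "yaw": -4.5},
  {"x": 3.7, "y": -2.5, "z": 0, "yaw": -4.5},
  {"x": 3.9, "y": -2.2, "z": 0, "yaw": -4.5},
  {"x": 4.0, "y": -1.8, "z": 0, "yaw": -4.5},
  {"x": 4.2, "y": -1.6, "z": 0, "yaw": -4.5},
  {"x": 4.2, "y": -1.2, "z": 0, "yaw": -4.5},
  {"x": 4.4, "y": -0.8, "z": 0, "yaw": -4.5},
  {"x": 4.4, "y": -0.5, "z": 0, "yaw": -4.5},
])

```text
clock: 2.8
tcp_pos: [0.3972, -0.2162, 0.2315]
orientation: [0.869, 0.494, 0.0, 0.0]
force: [1.1, -0.1, 0.4]
width: 0.0854
```

Emit:
play_rows([
  {"x": 4.5, "y": -0.2, "z": 0, "yaw": -4.5},
  {"x": 4.4, "y": 0.2, "z": 0, "yaw": -4.5},
  {"x": 4.4, "y": 0.5, "z": 0, "yaw": -4.5},
  {"x": 4.4, "y": 0.9, "z": 0, "yaw": -4.5},
  {"x": 4.2, "y": 1.2, "z": 0, "yaw": -4.5},
  {"x": 4.2, "y": 1.5, "z": 0, "yaw": -4.5},
  {"x": 4.0, "y": 1.9, "z": 2, "yaw": -4.5},
  {"x": 0, "y": 0, "z": 4, "yaw": 0},
])

```text
clock: 3.6
tcp_pos: [0.5484, 0.0606, 0.172]
orientation: [0.701, 0.714, 0.003, 0.0]
force: [1.7, -2.1, -1.4]
width: 0.0854
```

Run:
```python
from h import *
s=sense();print(s['clock'],s['tcp_pos'],yaw_of(s['orientation'])[0],s['joints'],s['force'])
plan([(.5464,.060,.12,91,2),(.5464,.06,.016,91,4)])
cap('wrist','w3.png');
```

```text
3.6 [0.54841413 0.06064431 0.17195426] 91.05683453504774 [-0.02849209  0.75361036 -0.26258268  1.65122295  0.25559472  0.76461344
 -0.38893573] [ 1.70793597 -2.10861146 -1.40807254]
{'x': np.float64(-0.0), 'y': np.float64(-0.1), 'z': np.float64(2.6), 'yaw': np.float64(0.0)}
{'x': np.float64(-0.1), 'y': np.float64(-0.1), 'z': np.float64(2.6), 'yaw': np.float64(0.0)}
{'x': np.float64(0.0), 'y': np.float64(-0.0), 'z': np.float64(2.6), 'yaw': np.float64(0.0)}
{'x': np.float64(0.0), 'y': np.float64(-0.0), 'z': np.float64(2.6), 'yaw': np.float64(0.0)}
{'x': np.float64(0.0), 'y': np.float64(-0.0), 'z': np.float64(2.6), 'yaw': np.float64(0.0)}
{'x': np.float64(0.0), 'y': np.float64(-0.0), 'z': np.float64(2.6), 'yaw': np.float64(0.0)}
end [0.5464 0.0596 0.016 ] 91.05683453504774
```

View pics/w3.png

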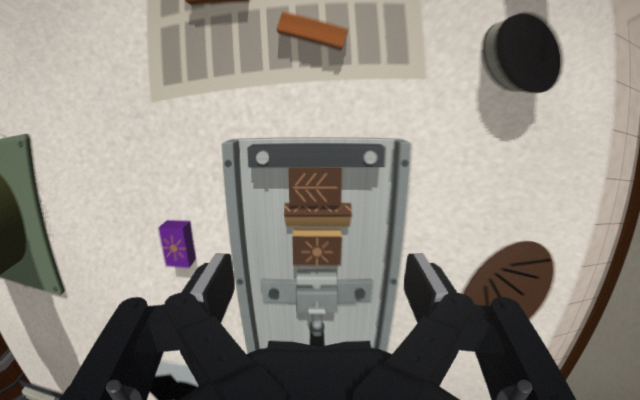

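Emit:
play_rows([
  {"x": 0, "y": -0.1, "z": 4, "yaw": 0},
  {"x": 0, "y": -0.1, "z": 4, "yaw": 0},
  {"x": 0, "y": 0, "z": 3, "yaw": 0},
  {"x": 0, "y": 0, "z": 3, "yaw": 0},
  {"x": 0, "y": 0, "z": 1.5, "yaw": 0},
  {"x": 0, "y": 0, "z": 0, "yaw": 0},
])

```text
clock: 4.25
tcp_pos: [0.5431, 0.054, 0.0153]
orientation: [0.704, 0.71, -0.001, -0.001]
force: [0.9, 0.1, 0.7]
width: 0.0857
```

Emit:
play_rows([
  {"x": 0, "y": 0, "z": 0, "yaw": 0},
  {"x": 0, "y": 0, "z": 0, "yaw": 0},
  {"x": 0, "y": 0, "z": 0, "yaw": 0},
  {"x": 0, "y": 0, "z": 0, "yaw": 0},
], gripper=120, force=20)

```text
clock: 4.65
tcp_pos: [0.5444, 0.0547, 0.0176]
orientation: [0.704, 0.711, 0.001, 0.001]
force: [-0.6, 0.3, 9.4]
width: 0.0495
```

Run:
```python
from h import *
s=sense();print(s['clock'],s['tcp_pos'],yaw_of(s['orientation'])[0],s['force'],s['width'])
cap('wrist','w4.png');cap('side')
c=cap('side');im=c['color'][160:280,200:400,::-1];im=cv2.resize(np.clip(im*1.5,0,255).astype(np.uint8),None,fx=4,fy=4,interpolation=cv2.INTER_CUBIC);cv2.imwrite('pics/s4.png',im)
```

```text
4.65 [0.5444195  0.05465795 0.01758871] 90.55468200803314 [-0.5742109   0.34664229  9.39094465] 0.04953404658831457
```

View pics/w4.png

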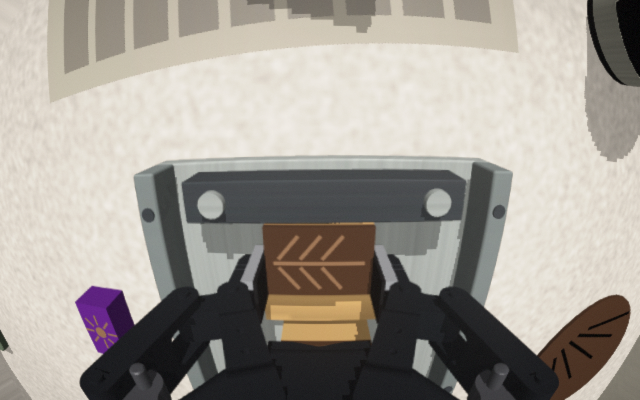

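View pics/s4.png

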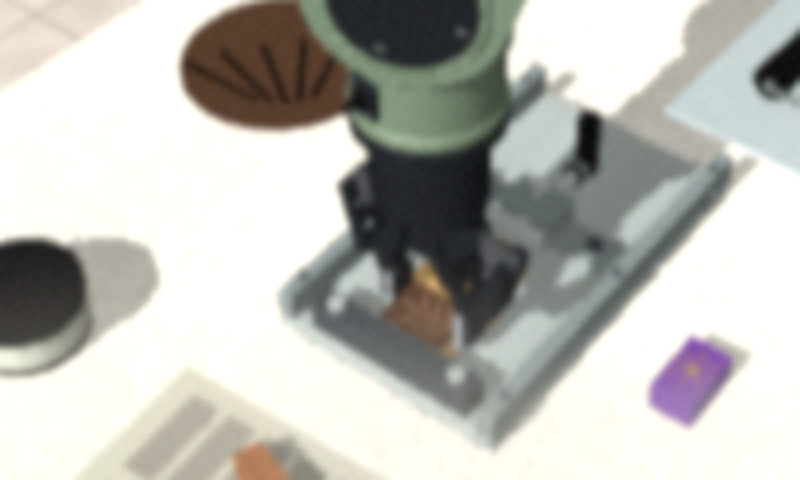

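Emit:
play_rows([
  {"x": 0, "y": 0, "z": -0.3, "yaw": 0},
  {"x": 0, "y": 0.2, "z": 0, "yaw": -0.5},
  {"x": 0, "y": 0, "z": 0, "yaw": 0},
])

```text
clock: 5.1
tcp_pos: [0.5463, 0.0548, 0.0196]
orientation: [0.7, 0.714, 0.0, 0.0]
force: [0.4, -0.0, 0.2]
width: 0.0495
```

Run:
```python
from h import *
s=sense();print(s['clock'],s['tcp_pos'],yaw_of(s['orientation'])[0],s['force'],s['width'])
```

```text
5.1 [0.5462944  0.05478357 0.0196459 ] 91.09867633193299 [ 0.41639025 -0.03330449  0.17264226] 0.04952660393432086
```

Emit:
play_rows([
  {"x": 0, "y": 0, "z": 0, "yaw": 0},
  {"x": 0, "y": 0, "z": 0, "yaw": 0},
  {"x": -0.4, "y": 0, "z": 0, "yaw": 0},
  {"x": -0.4, "y": 0, "z": 0, "yaw": 0},
  {"x": -0.4, "y": 0, "z": 0, "yaw": 0},
  {"x": -0.4, "y": 0, "z": 0, "yaw": 0},
  {"x": -0.3, "y": 0, "z": 0, "yaw": 0},
  {"x": 0, "y": 0, "z": 0, "yaw": 0},
], gripper=92)

```text
clock: 5.9
tcp_pos: [0.5462, 0.0352, 0.0193]
orientation: [0.701, 0.713, -0.0, 0.0]
force: [-0.6, 0.0, -0.2]
width: 0.0544
```

Run:
```python
from h import *
s=sense();print(s['clock'],s['tcp_pos'],yaw_of(s['orientation'])[0],s['force'],s['width'])
cap('wrist','w5.png')
```

```text
5.9 [0.54623051 0.03522716 0.01929541] 91.04032570598913 [-0.57561785  0.0124285  -0.24695942] 0.05442753321143424
```

View pics/w5.png

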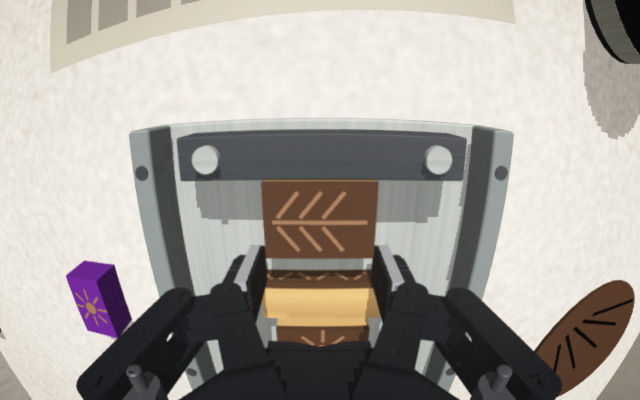

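```bash
cat >> h.py <<'E'
def wpts(c):
    v,u=np.mgrid[0:400,0:640].astype(float);dx=(u-c['cx'])/c['fx'];dy=(v-c['cy'])/c['fy'];r=np.hypot(dx,dy)+1e-9
    t=np.tan(r);z=c['z_map']
    P=np.stack([dx/r*t*z,dy/r*t*z,z],-1);T=np.linalg.inv(c['view'])
    P=P@T[:3,:3].T+T[:3,3];P[(z<=0)|(r>1.4)]=np.nan;return P
def prof(P,x,w=.003,lo=-.06,hi=.1,bin=.002):
    q=P.reshape(-1,3);q=q[(abs(q[:,0]-x)<w)&(q[:,1]>lo)&(q[:,1]<hi)]
    return [(round(b*1000),round(float(np.median(q[(q[:,1]>=b)&(q[:,1]<b+bin),2]))*1000)) for b in np.arange(lo,hi,bin) if ((q[:,1]>=b)&(q[:,1]<b+bin)).any()]
E
python3 - <<'E'
from h import *
c=cap('wrist');P=wpts(c)
for x in (.535,.556): print(x,prof(P,x))
E
```

```text
0.535 [(-12, 35), (-10, 36), (-8, 36), (-6, 36), (-4, 36), (-2, 31), (0, 26), (2, 26), (4, 26), (6, 26), (8, 26), (10, 26), (12, 26), (14, 26), (16, 26), (18, 26), (20, 26), (22, 19), (24, 12), (26, 12), (28, 12), (30, 13), (42, 36), (44, 98), (46, 102), (48, 36), (50, 36), (52, 113), (54, 117), (56, 36), (58, 36), (60, 36), (62, 36), (64, 36), (66, 36), (68, 36), (70, 36), (72, 36), (74, 36), (76, 36), (78, 35), (80, 34), (82, 34), (84, 34), (86, 34), (88, 34), (90, 34), (92, 34), (94, 34), (96, 34), (98, 34)]
0.556 [(-12, 35), (-10, 36), (-8, 36), (-6, 36), (-4, 36), (-2, 31), (0, 28), (2, 26), (4, 26), (6, 26), (8, 26), (10, 26), (12, 26), (14, 26), (16, 26), (18, 26), (20, 26), (22, 22), (24, 13), (26, 12), (28, 12), (30, 12), (42, 35), (44, 95), (46, 103), (48, 36), (50, 36), (52, 72), (54, 117), (56, 37), (58, 36), (60, 36), (62, 36), (64, 36), (66, 36), (68, 36), (70, 36), (72, 36), (74, 36), (76, 36), (78, 35), (80, 33), (82, 34), (84, 34), (86, 34), (88, 34), (90, 34), (92, 34), (94, 34), (96, 34), (98, 34)]
```

Run:
```python
from h import *
s=sense();print(s['tcp_pos'],s['clock'])
c=cap('wrist');P=wpts(c);cv2.imwrite('pics/w5b.png',cv2.resize(c['color'][220:340,220:420,::-1],None,fx=4,fy=4))
for v in range(240,300,4):
  print(v,[tuple((P[v,u]*1000).round().astype(int)) if np.isfinite(P[v,u]).all() else None for u in range(232,276,5)])
```

```text
[0.54621934 0.03585644 0.01930585] 6.0
240 [(np.int64(499), np.int64(41), np.int64(12)), (np.int64(502), np.int64(41), np.int64(12)), (np.int64(504), np.int64(41), np.int64(11)), (np.int64(507), np.int64(41), np.int64(11)), (np.int64(510), np.int64(42), np.int64(12)), (np.int64(513), np.int64(41), np.int64(12)), (np.int64(515), np.int64(41), np.int64(11)), (np.int64(523), np.int64(53), np.int64(36)), (np.int64(525), np.int64(53), np.int64(36))]
244 [(np.int64(498), np.int64(38), np.int64(12)), (np.int64(501), np.int64(38), np.int64(11)), (np.int64(504), np.int64(39), np.int64(12)), (np.int64(507), np.int64(38), np.int64(11)), (np.int64(510), np.int64(39), np.int64(12)), (np.int64(512), np.int64(39), np.int64(11)), (np.int64(516), np.int64(40), np.int64(13)), (np.int64(523), np.int64(51), np.int64(37)), (np.int64(525), np.int64(51), np.int64(35))]
248 [(np.int64(498), np.int64(35), np.int64(10)), (np.int64(501), np.int64(36), np.int64(12)), (np.int64(504), np.int64(36), np.int64(11)), (np.int64(507), np.int64(37), np.int64(13)), (np.int64(514), np.int64(46), np.int64(30)), (np.int64(5
[... 4388 characters left out ...]
(47), np.int64(69)), (np.int64(518), np.int64(41), np.int64(61)), (np.int64(519), np.int64(39), np.int64(58)), (np.int64(519), np.int64(33), np.int64(48)), (np.int64(519), np.int64(27), np.int64(39)), (np.int64(519), np.int64(17), np.int64(26)), (np.int64(522), np.int64(17), np.int64(26))]
296 [(np.int64(515), np.int64(47), np.int64(72)), (np.int64(516), np.int64(46), np.int64(71)), (np.int64(518), np.int64(47), np.int64(72)), (np.int64(517), np.int64(39), np.int64(61)), (np.int64(519), np.int64(38), np.int64(59)), (np.int64(519), np.int64(33), np.int64(51)), (np.int64(519), np.int64(25), np.int64(40)), (np.int64(519), np.int64(15), np.int64(26)), (np.int64(522), np.int64(15), np.int64(26))]
```

View pics/w5b.png

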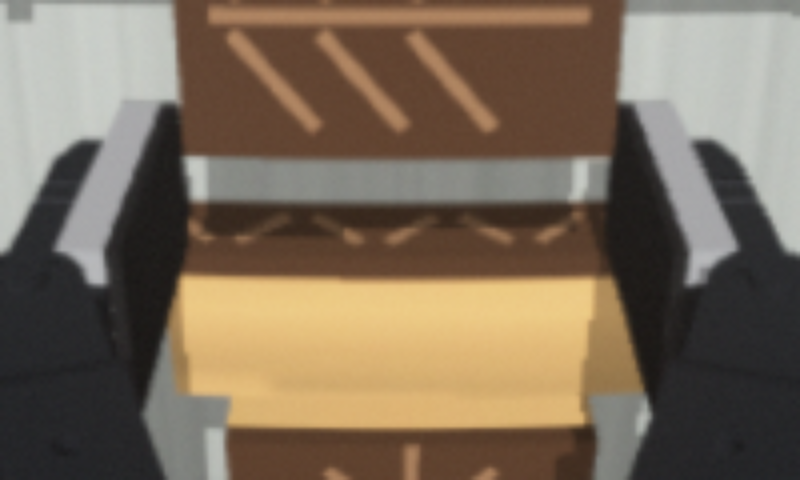

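Emit:
play_rows([
  {"x": 0, "y": 0, "z": 0, "yaw": 0},
  {"x": 0, "y": 0, "z": 0, "yaw": 0},
  {"x": -1.3, "y": 0.1, "z": 0, "yaw": 0},
  {"x": -1.3, "y": 0, "z": 0, "yaw": 0},
  {"x": -1.3, "y": 0, "z": 0.4, "yaw": 0},
  {"x": 0, "y": 0, "z": 0.4, "yaw": 0},
  {"x": 0, "y": 0, "z": 0.5, "yaw": 0},
  {"x": 0, "y": 0, "z": 0, "yaw": 0},
], gripper=0)

```text
clock: 6.85
tcp_pos: [0.5476, -0.0027, 0.0055]
orientation: [0.7, 0.714, -0.0, -0.001]
force: [0.3, -0.8, -0.1]
width: 0.0854
```

Emit:
play_rows([
  {"x": 0, "y": 0, "z": 0, "yaw": 0},
  {"x": 0, "y": 0, "z": 0, "yaw": 0},
  {"x": 0, "y": 0, "z": 0, "yaw": 0},
  {"x": 0, "y": 0, "z": 0, "yaw": 0},
], gripper=80, force=20)

```text
clock: 7.25
tcp_pos: [0.5481, -0.0029, 0.0065]
orientation: [0.7, 0.714, 0.0, 0.0]
force: [-0.9, 0.7, 3.4]
width: 0.0654
```

Run:
```python
from h import *
s=sense();print(s['clock'],s['tcp_pos'],yaw_of(s['orientation'])[0],s['force'],s['width'])
c=cap('wrist','w6.png');P=wpts(c)
for x in (.535,.556): print(x,prof(P,x,lo=-.04,hi=.06))
```

```text
7.25 [ 0.54805395 -0.00288235  0.00648371] 91.09236919997713 [-0.92605976  0.66713079  3.36124143] 0.06542807407561985
0.535 [(-40, 30), (-34, 35), (-32, 36), (-30, 36), (-28, 36), (-26, 36), (-24, 36), (-22, 36), (-20, 36), (-18, 36), (-16, 36), (-14, 36), (-12, 36), (-10, 36), (-8, 36), (-6, 36), (-4, 36), (-2, 32), (0, 26), (2, 26), (4, 26), (6, 86), (8, 86), (10, 26), (12, 91), (14, 103), (16, 104), (18, 26), (20, 26), (22, 21), (24, 12), (26, 12), (28, 12), (30, 12), (32, 12), (34, 12), (36, 12), (42, 35), (44, 36), (46, 36), (48, 36), (50, 36), (52, 36), (54, 36), (56, 36), (58, 36)]
0.556 [(-40, 30), (-34, 35), (-32, 36), (-30, 36), (-28, 36), (-26, 36), (-24, 36), (-22, 36), (-20, 36), (-18, 36), (-16, 36), (-14, 36), (-12, 36), (-10, 36), (-8, 36), (-6, 36), (-4, 36), (-2, 32), (0, 27), (2, 26), (4, 26), (6, 89), (8, 92), (10, 26), (12, 26), (14, 103), (16, 105), (18, 26), (20, 26), (22, 22), (24, 12), (26, 12), (28, 12), (30, 12), (32, 12), (34, 12), (36, 12), (42, 36), (44, 36), (46, 36), (48, 36), (50, 36), (52, 36), (54, 36), (56, 36), (58, 36)]
```

View pics/w6.png

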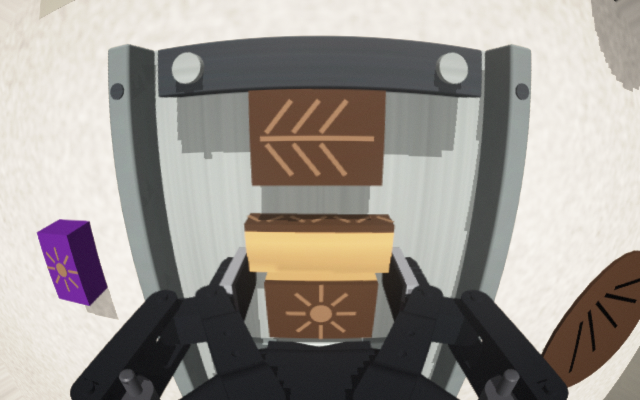

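Emit:
play_rows([
  {"x": 0, "y": 0, "z": -1.4, "yaw": 0},
  {"x": 0, "y": 0, "z": -1.4, "yaw": 0},
  {"x": 1.3, "y": -0.1, "z": 0, "yaw": 0},
  {"x": 1.3, "y": 0, "z": 0, "yaw": 0},
  {"x": 0, "y": 0, "z": 0, "yaw": 0},
])

```text
clock: 7.8
tcp_pos: [0.5463, 0.0257, 0.0343]
orientation: [0.699, 0.715, 0.001, -0.001]
force: [-0.9, -0.4, 0.3]
width: 0.0651
```

Run:
```python
from h import *
s=sense();print(s['clock'],s['tcp_pos'],yaw_of(s['orientation'])[0],s['force'],s['width'])
c=cap('wrist','w7.png');P=wpts(c)
for x in (.535,.556): print(x,prof(P,x,lo=-.04,hi=.06))
```

```text
7.8 [0.5463376  0.02573783 0.03434985] 91.24803591574194 [-0.92325288 -0.38293975  0.32040476] 0.06507652544072495
0.535 [(-40, 30), (-34, 36), (-32, 36), (-30, 36), (-28, 36), (-26, 36), (-24, 36), (-22, 36), (-20, 36), (-18, 36), (-16, 36), (-14, 36), (-12, 36), (-10, 36), (-8, 36), (-6, 36), (-4, 36), (-2, 25), (0, 12), (2, 12), (28, 54), (30, 54), (32, 54), (34, 114), (36, 117), (38, 54), (40, 54), (42, 129), (44, 132), (46, 54), (48, 54), (50, 51), (52, 43), (54, 36), (56, 36), (58, 36)]
0.556 [(-40, 30), (-34, 36), (-32, 36), (-30, 36), (-28, 36), (-26, 36), (-24, 36), (-22, 36), (-20, 36), (-18, 36), (-16, 36), (-14, 36), (-12, 36), (-10, 36), (-8, 36), (-6, 36), (-4, 36), (-2, 25), (0, 13), (2, 13), (26, 53), (28, 54), (30, 54), (32, 54), (34, 110), (36, 118), (38, 54), (40, 54), (42, 54), (44, 132), (46, 54), (48, 54), (50, 53), (52, 45), (54, 36), (56, 36), (58, 36)]
```

View pics/w7.png

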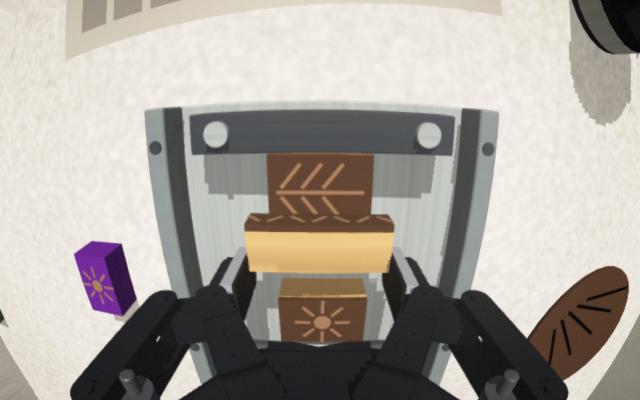

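Emit:
play_rows([
  {"x": 0, "y": 0, "z": 0.4, "yaw": 0},
  {"x": 0, "y": 0, "z": 0.4, "yaw": 0},
  {"x": 0, "y": 0, "z": 0.4, "yaw": 0},
  {"x": 0, "y": 0, "z": 0, "yaw": 0},
])

```text
clock: 8.25
tcp_pos: [0.5466, 0.0219, 0.0218]
orientation: [0.701, 0.713, -0.0, 0.0]
force: [0.5, -3.3, 6.8]
width: 0.0654
```

Run:
```python
from h import *
s=sense();print(s['clock'],s['tcp_pos'],yaw_of(s['orientation'])[0],s['force'],s['width'])
c=cap('wrist','w8.png');P=wpts(c)
for x in (.535,.556): print(x,prof(P,x,lo=-.04,hi=.08))
```

```text
8.25 [0.54655669 0.02185402 0.02178823] 91.02150114548988 [ 0.49595524 -3.30184524  6.84469416] 0.06536611952460128
0.535 [(-26, 36), (-24, 36), (-22, 36), (-20, 36), (-18, 36), (-16, 36), (-14, 36), (-12, 36), (-10, 36), (-8, 36), (-6, 36), (-4, 36), (-2, 26), (0, 12), (2, 13), (22, 43), (24, 44), (26, 45), (28, 46), (30, 98), (32, 104), (34, 48), (36, 48), (38, 111), (40, 119), (42, 51), (44, 49), (46, 44), (48, 38), (50, 36), (52, 36), (54, 36), (56, 36), (58, 36), (60, 36), (62, 36), (64, 36), (66, 36), (68, 36), (70, 36), (72, 36), (74, 36), (76, 36), (78, 36)]
0.556 [(-28, 36), (-26, 36), (-24, 36), (-22, 36), (-20, 36), (-18, 36), (-16, 36), (-14, 36), (-12, 36), (-10, 36), (-8, 36), (-6, 36), (-4, 36), (-2, 26), (0, 13), (2, 12), (22, 43), (24, 44), (26, 45), (28, 45), (30, 97), (32, 106), (34, 48), (36, 48), (38, 49), (40, 120), (42, 115), (44, 49), (46, 45), (48, 39), (50, 36), (52, 36), (54, 36), (56, 36), (58, 36), (60, 36), (62, 36), (64, 36), (66, 36), (68, 36), (70, 36), (72, 36), (74, 36), (76, 36), (78, 36)]
```

View pics/w8.png

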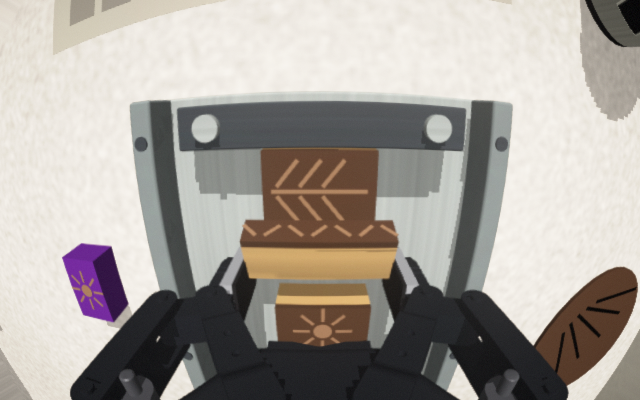

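Emit:
play_rows([
  {"x": 0, "y": 0, "z": 0.3, "yaw": 0},
  {"x": 0, "y": 0, "z": 0.3, "yaw": 0},
  {"x": 0, "y": 0, "z": 0.3, "yaw": 0},
  {"x": 0, "y": 0, "z": 0.2, "yaw": 0},
  {"x": 0, "y": 0, "z": 0, "yaw": 0},
])

```text
clock: 8.8
tcp_pos: [0.5467, 0.0216, 0.0111]
orientation: [0.701, 0.713, -0.0, 0.0]
force: [0.8, -4.7, 7.6]
width: 0.0654
```

Run:
```python
from h import *
s=sense();print(s['clock'],s['tcp_pos'],yaw_of(s['orientation'])[0],s['force'],s['width'])
c=cap('wrist','w9.png');P=wpts(c)
for x in (.535,.556): print(x,prof(P,x,lo=-.02,hi=.06))
```

```text
8.8 [0.54666034 0.02159223 0.01105157] 91.00460269305438 [ 0.82859444 -4.6669242   7.63708716] 0.06536375185339967
0.535 [(-18, 35), (-16, 36), (-14, 36), (-12, 36), (-10, 36), (-8, 36), (-6, 36), (-4, 36), (-2, 25), (0, 12), (2, 12), (4, 12), (20, 35), (22, 36), (24, 37), (26, 39), (28, 42), (30, 89), (32, 94), (34, 46), (36, 48), (38, 100), (40, 108), (42, 44), (44, 42), (46, 39), (48, 36), (50, 36), (52, 36), (54, 36), (56, 36), (58, 36)]
0.556 [(-18, 35), (-16, 36), (-14, 36), (-12, 36), (-10, 36), (-8, 36), (-6, 36), (-4, 36), (-2, 26), (0, 15), (2, 12), (4, 12), (6, 13), (20, 34), (22, 36), (24, 38), (26, 39), (28, 41), (30, 89), (32, 95), (34, 46), (36, 48), (38, 49), (40, 109), (42, 44), (44, 42), (46, 39), (48, 36), (50, 36), (52, 36), (54, 36), (56, 36), (58, 36)]
```

View pics/w9.png

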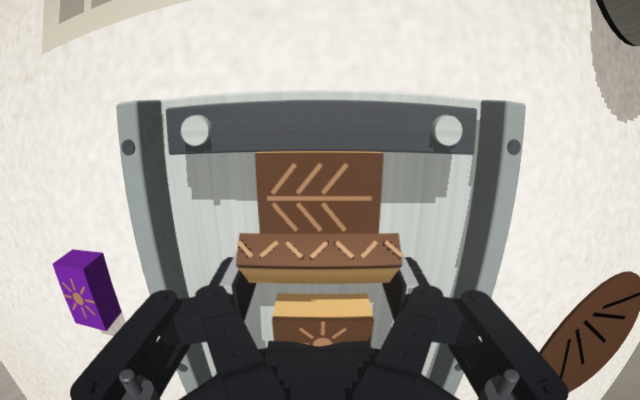

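Emit:
play_rows([
  {"x": 0, "y": 0, "z": 0.3, "yaw": 0},
  {"x": 0, "y": 0, "z": 0.2, "yaw": 0},
  {"x": 0.2, "y": 0, "z": 0, "yaw": 0},
  {"x": 0.2, "y": 0, "z": 0, "yaw": 0},
  {"x": 0.2, "y": 0, "z": 0, "yaw": 0},
  {"x": 0, "y": 0, "z": 0, "yaw": 0},
])

```text
clock: 9.45
tcp_pos: [0.5465, 0.0243, 0.0063]
orientation: [0.702, 0.712, -0.002, 0.002]
force: [1.5, -23.0, 10.8]
width: 0.0651
```

Run:
```python
from h import *
s=sense();print(s['clock'],s['tcp_pos'],yaw_of(s['orientation'])[0],s['force'],s['width'])
c=cap('wrist','w10.png');P=wpts(c)
for x in (.535,.556): print(x,prof(P,x,lo=-.02,hi=.06))
```

```text
9.45 [0.54651803 0.02433603 0.00626009] 90.86240980855372 [  1.47706486 -23.04996812  10.8162866 ] 0.06506154746631479
0.535 [(-10, 35), (-8, 36), (-6, 36), (-4, 36), (-2, 25), (0, 12), (2, 12), (4, 12), (6, 12), (8, 12), (10, 12), (24, 33), (26, 37), (28, 38), (30, 41), (32, 80), (34, 88), (36, 49), (38, 47), (40, 45), (42, 102), (44, 103), (46, 40), (48, 36), (50, 36), (52, 36), (54, 36), (56, 36), (58, 36)]
0.556 [(-10, 35), (-8, 36), (-6, 36), (-4, 36), (-2, 25), (0, 13), (2, 12), (4, 12), (6, 12), (8, 12), (10, 12), (22, 31), (24, 32), (26, 36), (28, 37), (30, 41), (32, 80), (34, 89), (36, 91), (38, 47), (40, 45), (42, 102), (44, 104), (46, 40), (48, 36), (50, 36), (52, 36), (54, 36), (56, 36), (58, 36)]
```

View pics/w10.png

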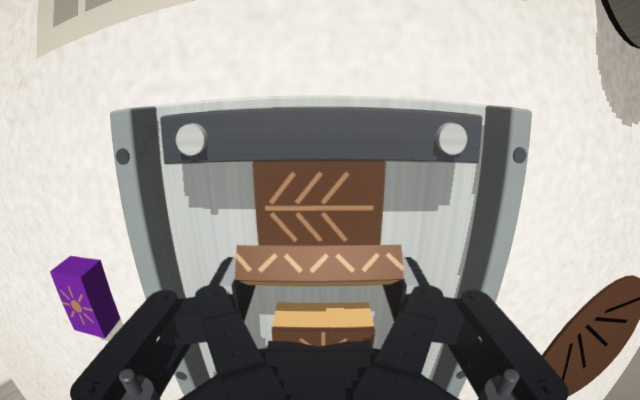

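Emit:
play_rows([
  {"x": 0.1, "y": 0, "z": 0.15, "yaw": 0},
  {"x": 0.15, "y": 0, "z": 0.1, "yaw": 0},
  {"x": 0.15, "y": 0, "z": 0, "yaw": 0},
  {"x": 0, "y": 0, "z": 0, "yaw": 0},
])

```text
clock: 9.9
tcp_pos: [0.5466, 0.025, 0.0055]
orientation: [0.703, 0.711, -0.004, 0.004]
force: [-8.2, -41.7, 55.2]
width: 0.0654
```

Run:
```python
from h import *
s=sense();print(s['clock'],s['tcp_pos'],yaw_of(s['orientation'])[0],s['force'],s['width'])
c=cap('wrist','w11.png');P=wpts(c)
for x in (.535,.556): print(x,prof(P,x,lo=.01,hi=.06))
for x in (.535,.556): print(x,prof(P,x,lo=.07,hi=.1))
```

```text
9.9 [0.54659004 0.02499441 0.00553266] 90.70066030213674 [ -8.19398902 -41.71302142  55.22465879] 0.06538627810472121
0.535 [(10, 12), (26, 35), (30, 42), (32, 43), (34, 82), (36, 88), (38, 46), (40, 45), (42, 44), (44, 102), (46, 40), (48, 36), (50, 36), (52, 36), (54, 36), (56, 36), (58, 36)]
0.556 [(10, 12), (24, 33), (26, 34), (30, 41), (34, 82), (36, 90), (38, 47), (40, 45), (42, 44), (44, 103), (46, 41), (48, 36), (50, 36), (52, 36), (54, 36), (56, 36), (58, 36)]
0.535 [(70, 36), (72, 36), (74, 36), (76, 36), (78, 36), (80, 34), (82, 34), (84, 34), (86, 34), (88, 34), (90, 34), (92, 34), (94, 34), (96, 34), (98, 34)]
0.556 [(70, 36), (72, 36), (74, 36), (76, 36), (78, 36), (80, 34), (82, 34), (84, 34), (86, 34), (88, 34), (90, 34), (92, 34), (94, 34), (96, 34), (98, 34)]
```

View pics/w11.png

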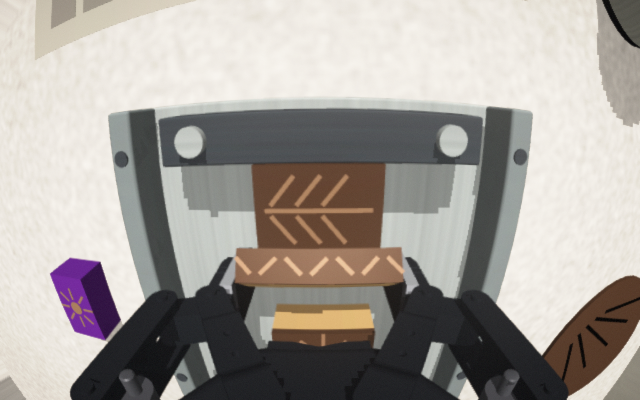

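Emit:
play_rows([
  {"x": -0.2, "y": 0, "z": -0.2, "yaw": 0},
  {"x": -0.1, "y": 0, "z": 0, "yaw": 0},
  {"x": 0, "y": 0, "z": 0, "yaw": 0},
])

```text
clock: 10.25
tcp_pos: [0.5466, 0.0256, 0.0061]
orientation: [0.702, 0.712, -0.002, 0.002]
force: [-0.2, -20.6, 20.4]
width: 0.0652
```

Run:
```python
from h import *
s=sense();print(s['clock'],s['tcp_pos'],yaw_of(s['orientation'])[0],s['force'],s['width'])
c=cap('wrist','w12.png');P=wpts(c)
for x in (.535,.556): print(x,prof(P,x,lo=.01,hi=.06))
```

```text
10.25 [0.54657778 0.02561374 0.00613346] 90.86700754442901 [ -0.19723557 -20.58010326  20.38809297] 0.0651733341395821
0.535 [(10, 12), (24, 34), (26, 35), (30, 42), (32, 42), (34, 82), (36, 88), (38, 47), (40, 46), (42, 45), (44, 103), (46, 41), (48, 36), (50, 36), (52, 36), (54, 36), (56, 36), (58, 36)]
0.556 [(10, 12), (24, 33), (26, 34), (30, 41), (34, 82), (36, 90), (38, 47), (40, 46), (42, 45), (44, 104), (46, 42), (48, 36), (50, 36), (52, 36), (54, 36), (56, 36), (58, 36)]
```

Force eased; relieve a bit more, then release.

Emit:
play_rows([
  {"x": -0.1, "y": 0, "z": -0.1, "yaw": 0},
  {"x": 0, "y": 0, "z": -0.1, "yaw": 0},
  {"x": 0, "y": 0, "z": 0, "yaw": 0},
])

```text
clock: 10.6
tcp_pos: [0.5464, 0.0262, 0.0076]
orientation: [0.701, 0.713, -0.001, 0.001]
force: [0.6, -11.7, 6.2]
width: 0.0653
```

Emit:
play_rows([
  {"x": 0, "y": 0, "z": 0, "yaw": 0},
  {"x": 0, "y": 0, "z": 0, "yaw": 0},
  {"x": 0, "y": 0, "z": 0, "yaw": 0},
], gripper=0)

```text
clock: 10.9
tcp_pos: [0.5462, 0.0289, 0.0075]
orientation: [0.7, 0.714, -0.0, -0.0]
force: [-0.4, -0.6, 0.4]
width: 0.0853
```

Run:
```python
from h import *
s=sense();print(s['clock'],s['tcp_pos'],yaw_of(s['orientation'])[0],s['force'],s['width'])
c=cap('wrist','w13.png');P=wpts(c)
for x in (.535,.556): print(x,prof(P,x,lo=-.01,hi=.06))
```

```text
10.9 [0.54622994 0.0289296  0.00752784] 91.08465822197142 [-0.37218875 -0.57517954  0.41429632] 0.0852999193795734
0.535 [(-6, 36), (-4, 36), (-2, 25), (0, 12), (2, 12), (4, 12), (6, 12), (8, 12), (10, 13), (26, 36), (28, 36), (30, 36), (32, 36), (34, 36), (36, 37), (38, 90), (40, 35), (44, 36), (46, 105), (48, 106), (50, 36), (52, 36), (54, 36), (56, 36), (58, 36)]
0.556 [(-6, 36), (-4, 36), (-2, 25), (0, 14), (2, 12), (4, 12), (6, 12), (8, 12), (26, 36), (28, 36), (30, 36), (32, 36), (34, 36), (36, 36), (38, 90), (40, 89), (44, 36), (46, 105), (48, 106), (50, 36), (52, 36), (54, 36), (56, 36), (58, 36)]
```

View pics/w13.png

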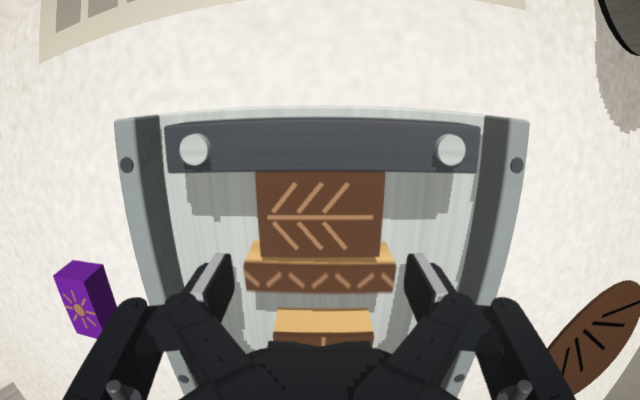

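Emit:
play_rows([
  {"x": 0.4, "y": 0.05, "z": -0.3, "yaw": 0},
  {"x": 0, "y": 0, "z": 0, "yaw": 0},
])

```text
clock: 11.15
tcp_pos: [0.547, 0.0337, 0.0112]
orientation: [0.7, 0.714, 0.0, -0.0]
force: [-0.4, -0.2, 0.4]
width: 0.0851
```

Emit:
play_rows([
  {"x": 0, "y": 0, "z": 0, "yaw": 0},
  {"x": 0, "y": 0, "z": 0, "yaw": 0},
  {"x": 0, "y": 0, "z": 0, "yaw": 0},
  {"x": 0.2, "y": 0, "z": 0, "yaw": 0},
  {"x": 0.2, "y": 0, "z": 0, "yaw": 0},
  {"x": 0, "y": 0, "z": 0, "yaw": 0},
], gripper=80)

```text
clock: 11.75
tcp_pos: [0.5468, 0.0365, 0.0109]
orientation: [0.7, 0.714, -0.0, 0.0]
force: [0.8, -2.6, 5.7]
width: 0.0657
```

Run:
```python
from h import *
s=sense();print(s['clock'],s['tcp_pos'],yaw_of(s['orientation'])[0],s['force'],s['width'])
c=cap('wrist','w14.png');P=wpts(c)
for x in (.535,.556): print(x,prof(P,x,lo=-.01,hi=.1,bin=.001))
```

```text
11.75 [0.54679623 0.0365235  0.01094325] 91.0705512197121 [ 0.81021663 -2.57952524  5.69179494] 0.06573418513545087
0.535 [(-3, 34), (-2, 23), (-1, 25), (0, 13), (1, 12), (2, 12), (3, 12), (4, 12), (5, 12), (6, 12), (7, 12), (8, 12), (9, 12), (10, 12), (11, 12), (12, 12), (13, 12), (29, 35), (30, 36), (31, 36), (32, 36), (33, 36), (34, 36), (35, 36), (36, 36), (37, 36), (38, 36), (39, 36), (40, 36), (41, 36), (42, 36), (43, 36), (44, 36), (45, 85), (46, 91), (47, 94), (48, 36), (49, 36), (50, 36), (51, 36), (52, 36), (53, 37), (54, 107), (55, 108), (56, 108), (57, 36), (58, 36), (59, 36), (60, 36), (61, 36), (62, 36), (63, 36), (64, 36), (65, 36), (66, 36), (67, 36), (68, 36), (69, 36), (70, 36), (71, 36), (72, 36), (73, 36), (74, 36), (75, 36), (76, 36), (77, 36), (78, 36), (79, 36), (80, 34), (81, 34), (82, 34), (83, 34), (84, 34), (85, 34), (86, 34), (87, 34), (88, 34), (89, 34), (90, 34), (91, 34), (92, 34), (93, 34), (94, 34), (95, 34), (96, 34), (97, 34), (98, 34), (99, 33)]
0.556 [(-2, 22), (-1, 24), (0, 26), (1, 12), (2, 12), (3, 12), (4, 12), (5, 12), (6, 12), (7, 12), (8, 12), (9, 12), (10, 12), (11, 12), (12, 12), (13, 12), (29, 35), (30, 36), (31, 36), (32, 36), (33, 36), (34, 36), (35, 36), (36, 36), (37, 36), (38, 36), (39, 36), (40, 36), (41, 36), (42, 36), (43, 36), (44, 36), (45, 84), (46, 91), (47, 96), (48, 96), (49, 36), (50, 36), (51, 36), (52, 36), (53, 36), (54, 105), (55, 109), (56, 109), (57, 36), (58, 36), (59, 36), (60, 36), (61, 36), (62, 36), (63, 36), (64, 36), (65, 36), (66, 36), (67, 36), (68, 36), (69, 36), (70, 36), (71, 36), (72, 36), (73, 36), (74, 36), (75, 36), (76, 36), (77, 36), (78, 36), (79, 36), (80, 34), (81, 34), (82, 34), (83, 34), (84, 34), (85, 34), (86, 34), (87, 34), (88, 34), (89, 34), (90, 34), (91, 34), (92, 34), (93, 34), (94, 34), (95, 34), (96, 34), (97, 34), (98, 34), (99, 34)]
```

View pics/w14.png

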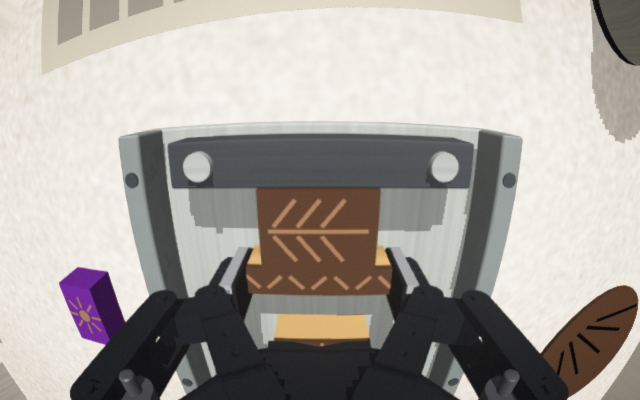

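Run:
```python
from h import *
c=cap('wrist');P=wpts(c).reshape(-1,3);P=P[np.isfinite(P).all(1)]
def ext(n,ylo,yhi,zlo,zhi,xlo=.45,xhi=.65):
  q=P[(P[:,1]>ylo)&(P[:,1]<yhi)&(P[:,2]>zlo)&(P[:,2]<zhi)&(P[:,0]>xlo)&(P[:,0]<xhi)]
  if len(q): a,b=np.percentile(q[:,0],[.5,99.5]);print(n,len(q),a.round(4),b.round(4),((a+b)/2).round(4),(b-a).round(4))
ext('wide',.058,.072,.034,.038,.51,.58)
ext('strip',.031,.042,.034,.038,.505,.59)
ext('head',.083,.097,.032,.036,.47,.62)
for y in (0,.02,.04,.06,.08):
  L=P[(abs(P[:,1]-y)<.006)&(abs(P[:,2]-.036)<.0015)&(P[:,0]<.49)&(P[:,0]>.44)][:,0];R=P[(abs(P[:,1]-y)<.006)&(abs(P[:,2]-.036)<.0015)&(P[:,0]>.6)&(P[:,0]<.66)][:,0]
  if len(L)>5 and len(R)>5: print(y,np.percentile(L,[2,98]).round(4),np.percentile(R,[2,98]).round(4),(np.percentile(L,98)+np.percentile(R,2))/2,(np.percentile(L,2)+np.percentile(R,98))/2)
```

```text
wide 3774 0.5213 0.5707 0.546 0.0494
strip 2937 0.5141 0.5797 0.5469 0.0656
head 8913 0.4828 0.6105 0.5466 0.1277
0.02 [0.4584 0.464 ] [0.6352 0.6369] 0.5496173332436181 0.5476261360093562
0.04 [0.4582 0.4699] [0.6254 0.6369] 0.5476288103573728 0.547524006698864
0.06 [0.4578 0.4694] [0.6249 0.6365] 0.5471951143594787 0.5471647035661472
0.08 [0.4575 0.488 ] [0.6034 0.636 ] 0.5456829188247699 0.5467433974219658
```

Emit:
play_rows([
  {"x": 0, "y": 0, "z": 0, "yaw": 0},
  {"x": 0, "y": 0, "z": 0, "yaw": 0},
  {"x": 0, "y": 0, "z": 0, "yaw": 0},
  {"x": -2.0, "y": 0, "z": 0, "yaw": 0},
  {"x": -2.0, "y": 0.1, "z": 0, "yaw": 0},
  {"x": -1.5, "y": 0, "z": 0, "yaw": 0},
  {"x": 0, "y": 0, "z": 0, "yaw": 0},
], gripper=0)

```text
clock: 12.55
tcp_pos: [0.5487, -0.0204, 0.0107]
orientation: [0.701, 0.713, -0.0, 0.0]
force: [0.2, 1.1, 0.2]
width: 0.0856
```

Emit:
play_rows([
  {"x": 0, "y": 0.05, "z": 0, "yaw": 0},
  {"x": 0, "y": 0, "z": 0, "yaw": 0},
  {"x": 0, "y": 0, "z": 0, "yaw": 0},
  {"x": 0, "y": 0, "z": 0, "yaw": 0},
  {"x": 0.7, "y": 0, "z": 0, "yaw": 0},
  {"x": 0.8, "y": 0, "z": 0, "yaw": 0},
  {"x": 0.8, "y": 0, "z": 0, "yaw": 0},
  {"x": 0, "y": 0, "z": 0, "yaw": 0},
], gripper=130)

```text
clock: 13.35
tcp_pos: [0.5488, 0.0068, 0.0109]
orientation: [0.7, 0.714, 0.0, -0.0]
force: [0.0, 1.8, 3.5]
width: 0.0493
```

Run:
```python
from h import *
s=sense();print(s['clock'],s['tcp_pos'],yaw_of(s['orientation'])[0],s['force'],s['width'])
c=cap('wrist','w15.png');P=wpts(c)
for x in (.535,.556): print(x,prof(P,x,lo=-.05,hi=.1,bin=.001))
```

```text
13.35 [0.54883363 0.00684917 0.01088412] 91.18862377598478 [0.04008046 1.75098175 3.47619186] 0.049321574269860426
0.535 [(-42, 19), (-41, 19), (-40, 17), (-39, 12), (-38, 12), (-37, 12), (-36, 12), (-35, 12), (-34, 12), (-33, 12), (-32, 12), (-31, 12), (-30, 12), (-29, 12), (-28, 13), (-10, 35), (-9, 36), (-8, 36), (-7, 36), (-6, 36), (-5, 36), (-4, 36), (-3, 36), (-2, 36), (-1, 36), (0, 36), (1, 36), (2, 36), (3, 36), (4, 36), (5, 36), (6, 36), (7, 36), (8, 36), (9, 36), (10, 36), (11, 36), (12, 36), (13, 36), (14, 36), (15, 84), (16, 87), (17, 91), (18, 36), (19, 36), (20, 36), (21, 36), (22, 91), (23, 93), (24, 105), (25, 108), (26, 109), (27, 108), (29, 35), (30, 36), (31, 36), (32, 36), (33, 36), (34, 36), (35, 36), (36, 36), (37, 36), (38, 36), (39, 36), (40, 36), (41, 36), (42, 36), (43, 36), (44, 36), (45, 36), (46, 36), (47, 36), (48, 36), (49, 36), (50, 36), (51, 36), (52, 36), (53, 36), (54, 36), (55, 36), (56, 36), (57, 36), (58, 36), (59, 36), (60, 36), (61, 36), (62, 36), (63, 36), (64, 36), (65, 36), (66, 36), (67, 36), (68, 36), (69, 36), (70, 36), (71, 36), (72, 36)
[... 795 characters left out ...]
 (30, 36), (31, 36), (32, 36), (33, 36), (34, 36), (35, 36), (36, 36), (37, 36), (38, 36), (39, 36), (40, 36), (41, 36), (42, 36), (43, 36), (44, 36), (45, 36), (46, 36), (47, 36), (48, 36), (49, 36), (50, 36), (51, 36), (52, 36), (53, 36), (54, 36), (55, 36), (56, 36), (57, 36), (58, 36), (59, 36), (60, 36), (61, 36), (62, 36), (63, 36), (64, 36), (65, 36), (66, 36), (67, 36), (68, 36), (69, 36), (70, 36), (71, 36), (72, 36), (73, 36), (74, 36), (75, 36), (76, 36), (77, 36), (78, 36), (79, 36), (80, 35), (81, 34), (82, 34), (83, 34), (84, 34), (85, 34), (86, 34), (87, 34), (88, 34), (89, 34), (90, 34), (91, 34), (92, 34), (93, 34), (94, 34), (95, 34), (96, 34), (97, 34), (98, 34), (99, 34)]
```

View pics/w15.png

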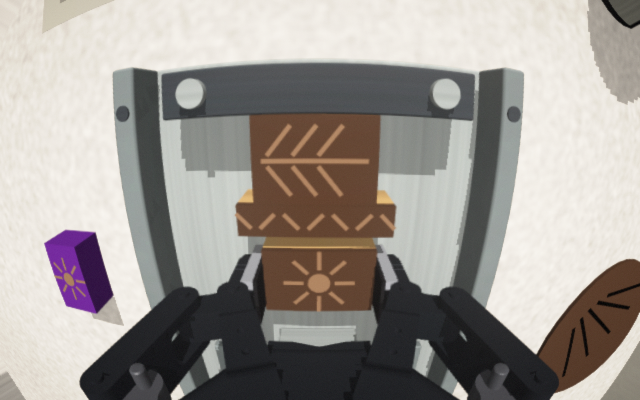

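Emit:
play_rows([
  {"x": 0.4, "y": -0.05, "z": 0, "yaw": 0},
  {"x": 0.3, "y": 0, "z": 0, "yaw": 0},
  {"x": 0.2, "y": 0, "z": 0, "yaw": 0},
  {"x": 0, "y": 0, "z": 0, "yaw": 0},
  {"x": 0, "y": 0, "z": 0, "yaw": 0},
])

```text
clock: 13.9
tcp_pos: [0.5481, 0.0139, 0.0109]
orientation: [0.7, 0.714, -0.0, 0.0]
force: [0.3, -1.0, 4.9]
width: 0.0498
```

```bash
cat >> h.py <<'E'
def exts(P):
  P=P.reshape(-1,3);P=P[np.isfinite(P).all(1)]
  def ext(n,ylo,yhi,zlo,zhi,xlo,xhi):
    q=P[(P[:,1]>ylo)&(P[:,1]<yhi)&(P[:,2]>zlo)&(P[:,2]<zhi)&(P[:,0]>xlo)&(P[:,0]<xhi)]
    if len(q)>20: a,b=np.percentile(q[:,0],[.5,99.5]);print(n,len(q),a.round(4),b.round(4),'mid',((a+b)/2).round(4),'w',(b-a).round(4))
  ext('wide',.058,.072,.034,.038,.51,.58)
  ext('strip',.031,.042,.034,.038,.505,.59)
  ext('narrow',.006,.024,.034,.038,.505,.585)
  ext('spacer',-.022,-.005,.030,.034,.505,.59)
  ext('head',.083,.097,.032,.036,.47,.62)
  ext('plate',-.05,-.03,.030,.034,.51,.59)
  for y in (0,.02,.04,.06,.08):
    m=(abs(P[:,1]-y)<.006)&(abs(P[:,2]-.036)<.0015)
    L=P[m&(P[:,0]<.48)&(P[:,0]>.44)][:,0];R=P[m&(P[:,0]>.615)&(P[:,0]<.66)][:,0]
    if len(L)>5 and len(R)>5: print(y,(np.percentile(L,98)+np.percentile(R,2))/2,(np.percentile(L,2)+np.percentile(R,98))/2)
E
python3 - <<'E'
from h import *
s=sense();print(s['clock'],s['tcp_pos'],yaw_of(s['orientation'])[0],s['force'],s['width'])
c=cap('wrist','w16.png');P=wpts(c)
for x in (.535,.556): print(x,[p for p in prof(P,x,lo=-.06,hi=.05,bin=.001) if p[1]<32 or p[0]<0])
exts(P)
E
```

```text
13.9 [0.54813433 0.01388577 0.01085698] 91.07579031199141 [ 0.3429161  -1.03747635  4.93524824] 0.049808021493715944
0.535 [(-42, 12), (-41, 15), (-40, 14), (-39, 12), (-38, 12), (-37, 12), (-36, 12), (-35, 12), (-34, 12), (-33, 12), (-32, 12), (-31, 12), (-30, 12), (-29, 12), (-28, 12), (-27, 12), (-26, 12), (-25, 12), (-24, 12), (-23, 12), (-22, 12), (-21, 12), (-3, 35), (-2, 36), (-1, 36)]
0.556 [(-42, 11), (-41, 14), (-40, 16), (-39, 12), (-38, 12), (-37, 12), (-36, 12), (-35, 12), (-34, 12), (-33, 12), (-32, 12), (-31, 12), (-30, 12), (-29, 12), (-28, 12), (-27, 12), (-26, 12), (-25, 12), (-24, 12), (-23, 12), (-22, 12), (-21, 12), (-2, 35), (-1, 36)]
wide 4419 0.5212 0.5706 mid 0.5459 w 0.0495
strip 3654 0.5141 0.5795 mid 0.5468 w 0.0654
narrow 3827 0.512 0.5826 mid 0.5473 w 0.0706
head 9521 0.4828 0.6106 mid 0.5467 w 0.1278
0 0.5484849341459588 0.5484842140950509
0.02 0.5479696974558516 0.5479833554314796
0.04 0.5477050865646899 0.5476918477236544
0.06 0.5471244752921199 0.5472593926499858
0.08 0.5468045364681298 0.5469641353424186
```

View pics/w16.png

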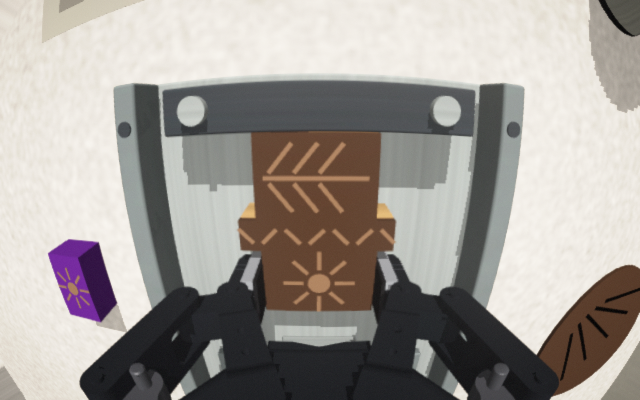

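Emit:
play_rows([
  {"x": 0, "y": 0, "z": 0, "yaw": 0},
  {"x": 0, "y": 0, "z": 0, "yaw": 0},
  {"x": 0, "y": 0, "z": 0, "yaw": 0},
  {"x": 1.6, "y": 0, "z": 0, "yaw": 0},
  {"x": 1.6, "y": 0, "z": 0, "yaw": 0},
  {"x": 1.6, "y": 0, "z": 0, "yaw": 0},
  {"x": 0, "y": 0, "z": 0, "yaw": 0},
], gripper=0)

```text
clock: 14.65
tcp_pos: [0.547, 0.0643, 0.0108]
orientation: [0.7, 0.715, 0.0, -0.001]
force: [0.3, -0.0, 0.2]
width: 0.0856
```

Emit:
play_rows([
  {"x": 0, "y": 0, "z": 0, "yaw": 0},
  {"x": 0, "y": 0, "z": 0, "yaw": 0},
  {"x": 0, "y": 0, "z": 0, "yaw": 0},
  {"x": 0, "y": 0, "z": 0, "yaw": 0},
], gripper=130)

```text
clock: 15.05
tcp_pos: [0.5473, 0.061, 0.0109]
orientation: [0.701, 0.713, -0.0, 0.0]
force: [0.8, -3.1, 2.2]
width: 0.0499
```

Emit:
play_rows([
  {"x": 0, "y": 0, "z": 0, "yaw": 0},
  {"x": 0, "y": 0, "z": 0, "yaw": 0},
  {"x": 0, "y": 0, "z": 0, "yaw": 0},
  {"x": -1.3, "y": 0, "z": 0, "yaw": 0},
  {"x": -1.2, "y": 0, "z": 0, "yaw": 0},
  {"x": 0, "y": 0, "z": 0, "yaw": 0},
], gripper=0)

```text
clock: 15.65
tcp_pos: [0.5477, 0.034, 0.0108]
orientation: [0.701, 0.713, -0.001, 0.0]
force: [0.3, 0.5, 0.0]
width: 0.0852
```

Emit:
play_rows([
  {"x": 0, "y": 0, "z": 0, "yaw": 0},
  {"x": 0, "y": 0, "z": 0, "yaw": 0},
  {"x": 0, "y": 0, "z": 0, "yaw": 0},
  {"x": 0, "y": 0, "z": 0, "yaw": 0},
], gripper=80)

```text
clock: 16.05
tcp_pos: [0.5477, 0.037, 0.0109]
orientation: [0.7, 0.714, 0.0, 0.0]
force: [-1.4, -1.4, 3.6]
width: 0.0653
```

Emit:
play_rows([
  {"x": 0, "y": 0, "z": 0, "yaw": 0},
  {"x": 0, "y": 0, "z": 0, "yaw": 0},
  {"x": 0, "y": 0, "z": 0, "yaw": 0},
  {"x": 0, "y": 0, "z": -3, "yaw": 0},
  {"x": 0, "y": 0, "z": -4, "yaw": 0},
], gripper=0)

```text
clock: 16.55
tcp_pos: [0.5468, 0.037, 0.0805]
orientation: [0.7, 0.714, -0.001, -0.001]
force: [1.0, 0.7, 0.6]
width: 0.0856
```

Run:
```python
from h import *
s=sense();print(s['clock'],s['tcp_pos'],yaw_of(s['orientation'])[0],s['force'],s['width'])
c=cap('wrist','w17.png');P=wpts(c)
for x in (.535,.556): print(x,[p for p in prof(P,x,lo=-.06,hi=.09,bin=.001) if p[1]<35 or p[0]<0])
exts(P)
```

```text
16.55 [0.54677611 0.03697728 0.08046455] 91.10383663233068 [0.98002694 0.68586767 0.59903038] 0.08559499433786305
0.535 [(-60, 39), (-59, 39), (-58, 39), (-57, 39), (-56, 33), (-55, 33), (-50, 32), (-49, 32), (-48, 32), (-47, 32), (-46, 33), (-45, 32), (-44, 32), (-43, 33), (-42, 27), (-41, 21), (-40, 26), (-39, 12), (-38, 12), (-37, 12), (-36, 12), (-35, 12), (-34, 12), (-33, 12), (-32, 12), (-31, 13), (-30, 12), (-29, 12), (-28, 11), (-27, 12), (-26, 12), (-25, 12), (-24, 12), (-23, 12), (-22, 12), (-21, 12), (-20, 12), (-19, 12), (-18, 12), (-17, 13), (-3, 35), (-2, 36), (-1, 36), (80, 34), (81, 34), (82, 34), (83, 34), (84, 34), (85, 34), (86, 34), (87, 34), (88, 34), (89, 34)]
0.556 [(-60, 39), (-59, 39), (-58, 39), (-57, 39), (-56, 37), (-55, 33), (-54, 31), (-53, 30), (-50, 32), (-49, 32), (-48, 33), (-47, 32), (-46, 32), (-45, 32), (-44, 33), (-43, 32), (-42, 32), (-41, 23), (-40, 23), (-39, 24), (-38, 12), (-37, 12), (-36, 12), (-35, 12), (-34, 12), (-33, 12), (-32, 12), (-31, 12), (-30, 12), (-29, 12), (-28, 12), (-27, 12), (-26, 12), (-25, 12), (-24, 12), (-23, 12), (-22, 12), (-21, 12), (-20, 12), (-19, 12), (-18, 11), (-17, 12), (-2, 35), (-1, 36), (80, 34), (81, 34), (82, 34), (83, 34), (85, 34), (86, 34), (87, 34), (88, 34), (89, 34)]
wide 1697 0.5226 0.5718 mid 0.5472 w 0.0492
strip 1558 0.515 0.5805 mid 0.5478 w 0.0655
narrow 1702 0.5233 0.5731 mid 0.5482 w 0.0497
head 3908 0.4825 0.6108 mid 0.5467 w 0.1283
plate 603 0.528 0.5705 mid 0.5493 w 0.0425
0 0.5510653325689973 0.5482923246689112
0.02 0.5479209699584163 0.5478703124968074
0.04 0.5476021679071122 0.5476516102909197
0.06 0.5469758911459445 0.5474600921473702
0.08 0.5469599369003877 0.5467586434832932
```

View pics/w17.png

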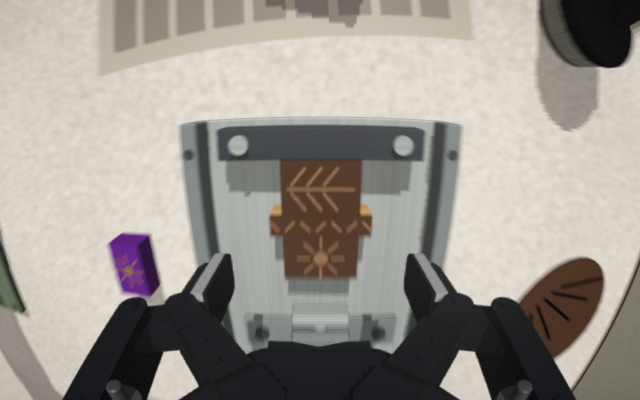

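Run:
```python
from h import *
plan([(.5392,.2115,.10,74.5,5)],start=(.5476,.0365,.0805,91.1))
```

```text
{'x': np.float64(3.5), 'y': np.float64(-0.1), 'z': np.float64(-0.4), 'yaw': 3.3}
{'x': np.float64(3.5), 'y': np.float64(-0.3), 'z': np.float64(-0.4), 'yaw': 3.3}
{'x': np.float64(3.5), 'y': np.float64(-0.5), 'z': np.float64(-0.4), 'yaw': 3.3}
{'x': np.float64(3.4), 'y': np.float64(-0.7), 'z': np.float64(-0.4), 'yaw': 3.3}
{'x': np.float64(3.4), 'y': np.float64(-0.9), 'z': np.float64(-0.3), 'yaw': 3.3}
end [0.5393 0.2117 0.0995] 74.60000000000001
```

Emit:
play_rows([
  {"x": 3.5, "y": -0.1, "z": -0.4, "yaw": 3.3},
  {"x": 3.5, "y": -0.3, "z": -0.4, "yaw": 3.3},
  {"x": 3.5, "y": -0.5, "z": -0.4, "yaw": 3.3},
  {"x": 3.4, "y": -0.7, "z": 0, "yaw": 3.3},
  {"x": 3.4, "y": -0.9, "z": 0, "yaw": 3.3},
  {"x": 0, "y": 0, "z": 0, "yaw": 0},
  {"x": 0, "y": 0, "z": 0, "yaw": 0},
])

```text
clock: 17.3
tcp_pos: [0.5392, 0.2125, 0.0927]
orientation: [0.795, 0.607, -0.0, 0.0]
force: [-0.4, -0.5, 0.3]
width: 0.0852
```

Run:
```python
from h import *
s=sense();print(s['clock'],s['tcp_pos'],yaw_of(s['orientation'])[0],s['width'])
c=cap('wrist','w18.png');P=wpts(c).reshape(-1,3);col=c['color'].reshape(-1,3).astype(int)
m=np.isfinite(P).all(1)&(np.hypot(P[:,0]-.539,P[:,1]-.2115)<.045)&(abs(P[:,2]-.02)<.003)
q=P[m];print(len(q),np.median(q[:,2]),cv2.minAreaRect((q[:,:2]*1000).astype(np.float32)))
```

```text
17.3 [0.53915084 0.21246319 0.09268995] 74.67565246728476 0.08516668083109148
2306 0.01989659582323798 ((540.491943359375, 213.61154174804688), (20.42198371887207, 65.84009552001953), 74.5933609008789)
```

View pics/w18.png

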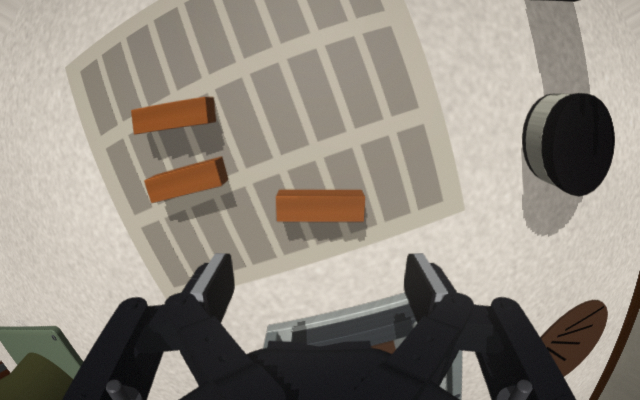

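Emit:
play_rows([
  {"x": 0.15, "y": 0.1, "z": 3, "yaw": 0},
  {"x": 0, "y": 0, "z": 3, "yaw": 0},
  {"x": 0, "y": 0, "z": 2, "yaw": 0},
  {"x": 0, "y": 0, "z": 1, "yaw": 0},
  {"x": 0, "y": 0, "z": 0, "yaw": 0},
])

```text
clock: 17.85
tcp_pos: [0.5406, 0.2122, 0.0021]
orientation: [0.796, 0.606, -0.001, -0.0]
force: [-0.5, -0.6, 0.2]
width: 0.0856
```

Emit:
play_rows([
  {"x": 0, "y": 0, "z": 0, "yaw": 0},
  {"x": 0, "y": 0, "z": 0, "yaw": 0},
  {"x": 0, "y": 0, "z": 0, "yaw": 0},
  {"x": 0, "y": 0, "z": 0, "yaw": 0},
], gripper=85, force=40)

```text
clock: 18.25
tcp_pos: [0.5414, 0.2132, 0.0042]
orientation: [0.796, 0.606, 0.001, 0.0]
force: [-0.5, -1.8, 5.2]
width: 0.0646
```

Emit:
play_rows([
  {"x": 0, "y": 0, "z": -2, "yaw": 0},
  {"x": 0, "y": 0, "z": -4, "yaw": 0},
  {"x": 0, "y": 0, "z": -3, "yaw": 0},
  {"x": 0, "y": 0, "z": 0, "yaw": 0},
  {"x": 0, "y": 0, "z": 0, "yaw": 0},
])

```text
clock: 18.75
tcp_pos: [0.5412, 0.2132, 0.094]
orientation: [0.796, 0.606, 0.001, 0.0]
force: [-0.6, 0.1, -0.4]
width: 0.0646
```

Run:
```python
from h import *
s=sense();print(s['clock'],s['tcp_pos'],yaw_of(s['orientation'])[0],s['width'],s['force'])
c=cap('wrist','w19.png');P=wpts(c).reshape(-1,3)
m=np.isfinite(P).all(1)&(np.hypot(P[:,0]-.5405,P[:,1]-.2136)<.045)&(P[:,2]>.05)&(P[:,2]<.13)
q=P[m&(abs(P[:,0]-.54)<.02)];print(len(q))
h=np.histogram(q[:,2],bins=np.arange(.05,.13,.002));print([(round(b,3),n) for n,b in zip(*h) if n>20])
print(prof(P,.54,lo=.18,hi=.24))
plan([(.5487,-.022,.10,91.05,6)],start=(.5403,.2138,.0927,74.6))
```

```text
18.75 [0.54124475 0.21323896 0.09402381] 74.56871032388803 0.06460531494650894 [-0.56137585  0.07501563 -0.39504677]
4602
[(np.float64(0.09), np.int64(140)), (np.float64(0.092), np.int64(142)), (np.float64(0.094), np.int64(129)), (np.float64(0.096), np.int64(126)), (np.float64(0.098), np.int64(179)), (np.float64(0.1), np.int64(149)), (np.float64(0.102), np.int64(126)), (np.float64(0.104), np.int64(179)), (np.float64(0.106), np.int64(193)), (np.float64(0.108), np.int64(2380)), (np.float64(0.11), np.int64(844))]
[(180, -1), (182, 0), (184, 1), (186, 0), (188, 0), (190, 0), (192, 0), (194, 0), (196, 0), (198, 0), (200, 0), (202, 1), (204, 109), (206, 109), (208, 109), (210, 109), (212, 109), (214, 109), (216, 109), (218, 109), (220, 109), (222, 173), (224, 179), (226, 173), (228, 0), (230, 1), (232, 193), (234, 194), (236, 0), (238, 0)]
{'x': np.float64(-3.8), 'y': np.float64(1.2), 'z': np.float64(-0.1), 'yaw': -2.7}
{'x': np.float64(-3.8), 'y': np.float64(1.0), 'z': np.float64(-0.1), 'yaw': -2.7}
{'x': np.float64(-3.8), 'y': np.float64(0.8), 'z': np.float64(-0.2), 'yaw': -2.7}
{'x': np.float64(-3.9), 'y': np.float64(0.6), 'z': np.float64(-0.1), 'yaw': -2.7}
{'x': np.float64(-3.9), 'y': np.float64(0.5), 'z': np.float64(-0.1), 'yaw': -2.7}
{'x': np.float64(-3.9), 'y': np.float64(0.3), 'z': np.float64(-0.1), 'yaw': -2.7}
end [ 0.549  -0.0219  0.0997] 90.80000000000001
```

View pics/w19.png

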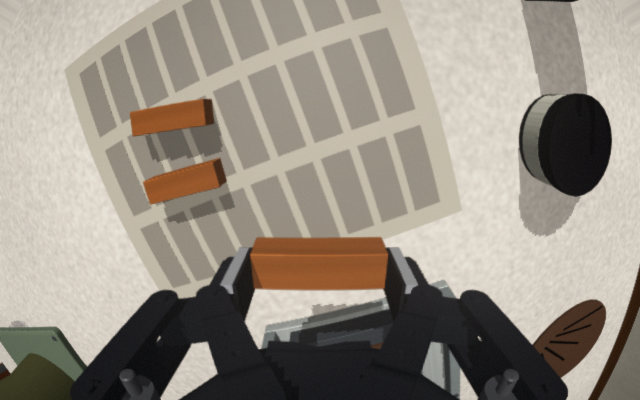

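Emit:
play_rows([
  {"x": -3.8, "y": 1.1, "z": 0, "yaw": -2.7},
  {"x": -3.8, "y": 1.0, "z": 0, "yaw": -2.7},
  {"x": -3.8, "y": 0.8, "z": 0, "yaw": -2.7},
  {"x": -3.9, "y": 0.6, "z": 0, "yaw": -2.7},
  {"x": -3.9, "y": 0.5, "z": 0, "yaw": -2.8},
  {"x": -3.9, "y": 0.3, "z": 0, "yaw": -2.8},
  {"x": 0, "y": 0, "z": 2, "yaw": 0},
  {"x": 0, "y": 0, "z": 0, "yaw": 0},
])

```text
clock: 19.6
tcp_pos: [0.5473, -0.023, 0.0707]
orientation: [0.702, 0.713, -0.001, -0.001]
force: [-0.2, 0.9, 0.3]
width: 0.0647
```

Run:
```python
from h import *
s=sense();print(s['clock'],s['tcp_pos'],yaw_of(s['orientation'])[0],s['width'],s['force'])
c=cap('wrist','w20.png');P=wpts(c).reshape(-1,3)
m=np.isfinite(P).all(1)&(abs(P[:,1]+.022)<.03)&(P[:,2]>.085)&(P[:,2]<.1)
q=P[m&(abs(P[:,0]-.549)<.033)];print(len(q),cv2.minAreaRect((q[:,:2]*1000).astype(np.float32)))
for x in (.535,.556): print(prof(P,x,lo=-.06,hi=.01,bin=.001))
```

```text
19.6 [ 0.54728284 -0.0230404   0.07069258] 90.88275854796144 0.06467926984258146 [-0.20001261  0.90588613  0.34311813]
5096 ((548.9537353515625, -22.551082611083984), (23.23465919494629, 65.9150390625), 89.79589080810547)
[(-38, 12), (-37, 12), (-36, 12), (-35, 12), (-34, 12), (-33, 12), (-32, 86), (-31, 86), (-30, 86), (-29, 86), (-28, 86), (-27, 86), (-26, 86), (-25, 86), (-24, 86), (-23, 86), (-22, 86), (-21, 86), (-20, 86), (-19, 86), (-18, 86), (-17, 86), (-16, 86), (-15, 87), (-14, 144), (-13, 151), (-12, 154), (-11, 12), (-10, 12), (-8, 158), (-7, 159), (-6, 166), (-5, 168), (-4, 169), (-3, 170), (-2, 35), (-1, 36), (0, 36), (1, 36), (2, 36), (3, 36), (4, 36), (5, 36), (6, 36), (7, 36), (8, 36), (9, 36)]
[(-38, 12), (-37, 12), (-36, 12), (-35, 12), (-34, 12), (-33, 85), (-32, 86), (-31, 86), (-30, 86), (-29, 86), (-28, 86), (-27, 86), (-26, 86), (-25, 86), (-24, 86), (-23, 86), (-22, 86), (-21, 86), (-20, 86), (-19, 86), (-18, 86), (-17, 86), (-16, 86), (-15, 86), (-14, 145), (-13, 153), (-12, 157), (-11, 13), (-10, 12), (-9, 12), (-6, 168), (-5, 169), (-4, 170), (-3, 170), (-1, 36), (0, 36), (1, 36), (2, 36), (3, 36), (4, 36), (5, 36), (6, 36), (7, 36), (8, 36), (9, 36)]
```

View pics/w20.png

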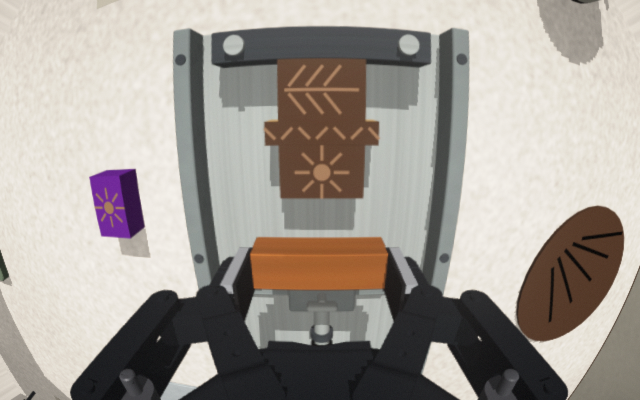

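Emit:
play_rows([
  {"x": 0, "y": 0.1, "z": 2, "yaw": -0.2},
  {"x": 0, "y": 0, "z": 2, "yaw": 0},
  {"x": 0, "y": 0, "z": 0.8, "yaw": 0},
  {"x": 0, "y": 0, "z": 0.4, "yaw": 0},
  {"x": 0, "y": 0, "z": 0, "yaw": 0},
])

```text
clock: 20.15
tcp_pos: [0.5496, -0.0217, 0.0211]
orientation: [0.7, 0.715, 0.0, -0.0]
force: [0.2, -0.1, 0.4]
width: 0.0649
```

Run:
```python
from h import *
s=sense();print(s['clock'],s['tcp_pos'],yaw_of(s['orientation'])[0],s['width'],s['force'])
c=cap('wrist','w21.png');P=wpts(c).reshape(-1,3)
for x in (.535,.556): print(prof(P,x,lo=-.06,hi=.01,bin=.001))
```

```text
20.15 [ 0.54958996 -0.02170684  0.02109829] 91.21409337174731 0.06488447617188875 [ 0.16534986 -0.0726537   0.38383429]
[(-60, 39), (-59, 39), (-58, 39), (-57, 38), (-56, 33), (-55, 30), (-54, 30), (-51, 31), (-50, 32), (-49, 32), (-48, 32), (-47, 32), (-46, 32), (-45, 32), (-44, 33), (-43, 32), (-42, 32), (-41, 29), (-40, 30), (-33, 36), (-32, 36), (-31, 37), (-30, 37), (-29, 37), (-28, 37), (-27, 37), (-26, 37), (-25, 37), (-24, 37), (-23, 37), (-22, 37), (-21, 37), (-20, 37), (-19, 37), (-18, 37), (-17, 37), (-16, 37), (-15, 37), (-14, 36), (-13, 37), (-12, 99), (-11, 102), (-7, 107), (-6, 108), (-5, 111), (-4, 117), (-3, 119), (-2, 118), (-1, 36), (0, 36), (1, 36), (2, 36), (3, 36), (4, 36), (5, 36), (6, 36), (7, 36), (8, 36), (9, 36)]
[(-60, 39), (-59, 39), (-58, 39), (-57, 39), (-56, 33), (-55, 34), (-54, 30), (-53, 29), (-51, 31), (-50, 32), (-49, 32), (-48, 33), (-47, 32), (-46, 33), (-45, 33), (-44, 32), (-43, 33), (-42, 33), (-41, 28), (-40, 30), (-39, 33), (-32, 36), (-31, 37), (-30, 37), (-29, 37), (-28, 37), (-27, 37), (-26, 37), (-25, 37), (-24, 37), (-23, 37), (-22, 37), (-21, 37), (-20, 37), (-19, 37), (-18, 37), (-17, 37), (-16, 37), (-15, 37), (-14, 36), (-13, 95), (-12, 103), (-11, 108), (-10, 112), (-9, 113), (-5, 119), (-4, 120), (-3, 121), (-2, 120), (-1, 36), (0, 36), (1, 36), (2, 36), (3, 36), (4, 36), (5, 36), (6, 36), (7, 36), (8, 36), (9, 36)]
```

View pics/w21.png

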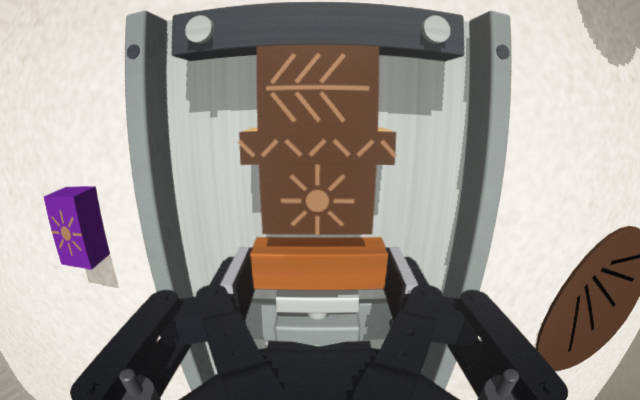

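Emit:
play_rows([
  {"x": 0, "y": -0.1, "z": 0.25, "yaw": 0},
  {"x": 0, "y": 0, "z": 0.2, "yaw": 0},
  {"x": 0, "y": 0, "z": 0, "yaw": 0},
  {"x": 0.4, "y": 0, "z": 0, "yaw": 0},
  {"x": 0.4, "y": 0, "z": 0, "yaw": 0},
  {"x": 0.2, "y": 0, "z": 0, "yaw": 0},
  {"x": 0, "y": 0, "z": 0, "yaw": 0},
])

```text
clock: 20.9
tcp_pos: [0.5483, -0.012, 0.0164]
orientation: [0.7, 0.714, -0.0, 0.0]
force: [0.8, 0.3, -0.3]
width: 0.0649
```

Run:
```python
from h import *
s=sense();print(s['clock'],s['tcp_pos'],yaw_of(s['orientation'])[0],s['width'],s['force'])
c=cap('wrist','w22.png');P=wpts(c).reshape(-1,3)
for x in (.535,.556): print(prof(P,x,lo=-.06,hi=.01,bin=.001))
exts(P)
```

```text
20.9 [ 0.54833926 -0.01195499  0.01637699] 91.19629833790131 0.06489609843812513 [ 0.81084716  0.28776839 -0.28061396]
[(-57, 29), (-56, 31), (-55, 31), (-50, 32), (-49, 32), (-48, 32), (-47, 33), (-46, 32), (-45, 32), (-44, 32), (-43, 33), (-42, 32), (-41, 23), (-40, 22), (-39, 12), (-38, 12), (-37, 12), (-36, 12), (-35, 13), (-23, 31), (-22, 32), (-21, 32), (-20, 32), (-19, 32), (-18, 32), (-17, 32), (-16, 32), (-15, 32), (-14, 32), (-13, 32), (-12, 32), (-11, 32), (-10, 32), (-9, 32), (-8, 32), (-7, 32), (-6, 32), (-5, 32), (-4, 91), (-3, 93), (-2, 97), (-1, 98), (0, 36), (1, 36), (2, 36), (3, 37), (4, 103), (5, 107), (6, 113), (7, 114), (8, 36), (9, 36)]
[(-56, 32), (-55, 32), (-54, 31), (-53, 29), (-50, 32), (-49, 32), (-48, 32), (-47, 32), (-46, 32), (-45, 32), (-44, 32), (-43, 32), (-42, 32), (-41, 25), (-40, 22), (-39, 12), (-38, 12), (-37, 12), (-36, 12), (-22, 32), (-21, 32), (-20, 32), (-19, 32), (-18, 32), (-17, 32), (-16, 32), (-15, 32), (-14, 32), (-13, 32), (-12, 32), (-11, 32), (-10, 32), (-9, 32), (-8, 32), (-7, 32), (-6, 32), (-5, 32), (-4, 88), (-3, 91), (-2, 101), (-1, 103), (0, 36), (1, 36), (2, 36), (3, 36), (4, 36), (5, 36), (6, 114), (7, 115), (8, 113), (9, 36)]
wide 4405 0.5225 0.572 mid 0.5472 w 0.0495
strip 4121 0.5152 0.5805 mid 0.5479 w 0.0654
narrow 4440 0.5233 0.5729 mid 0.5481 w 0.0495
spacer 3911 0.5071 0.5809 mid 0.544 w 0.0738
head 8553 0.4829 0.6106 mid 0.5467 w 0.1277
plate 1294 0.5276 0.5706 mid 0.5491 w 0.043
0 0.548363496696602 0.5483340598672681
0.02 0.5479058829617927 0.5478527913286673
0.04 0.5476548208659027 0.5477527647728686
0.06 0.5472950838557391 0.5471728766384165
0.08 0.546886484305797 0.5469266580167091
```

View pics/w22.png

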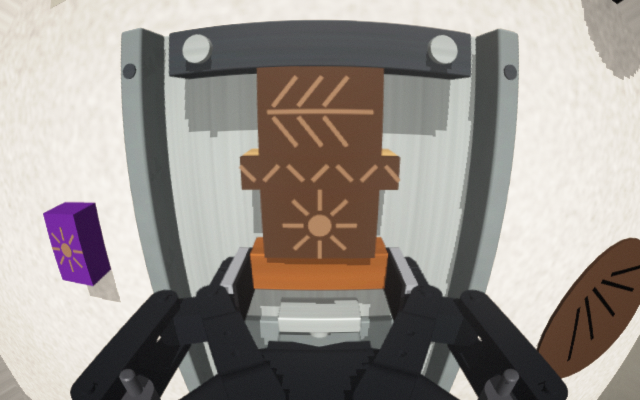

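Emit:
play_rows([
  {"x": 0, "y": 0, "z": 0, "yaw": 0},
  {"x": 0, "y": 0, "z": 0, "yaw": 0},
  {"x": 0, "y": 0, "z": 0, "yaw": 0},
  {"x": 0, "y": 0, "z": -3, "yaw": 0},
  {"x": 0, "y": 0, "z": -4, "yaw": 0},
  {"x": -2, "y": 0, "z": -4, "yaw": 0},
  {"x": -4, "y": 0, "z": 0, "yaw": 0},
  {"x": -4, "y": 0, "z": 0, "yaw": 0},
], gripper=0)

```text
clock: 21.75
tcp_pos: [0.5508, -0.1134, 0.1276]
orientation: [0.699, 0.715, 0.001, 0.001]
force: [-0.3, -0.4, 0.3]
width: 0.0855
```

Emit:
play_rows([
  {"x": -2.3, "y": 0, "z": 0, "yaw": 0},
  {"x": 0, "y": 0, "z": 0, "yaw": 0},
  {"x": 0, "y": 0, "z": 0, "yaw": 0},
])

```text
clock: 22.05
tcp_pos: [0.5508, -0.135, 0.1262]
orientation: [0.7, 0.714, 0.0, -0.0]
force: [0.4, 0.0, -0.9]
width: 0.0854
```

Run:
```python
from h import *
s=sense();print(s['clock'],s['tcp_pos'],yaw_of(s['orientation'])[0],s['width'],s['force'])
c=cap('wrist','w23.png');P=wpts(c).reshape(-1,3)
m=np.isfinite(P).all(1)&(abs(P[:,1]+.135)<.03)&(P[:,2]>.062)&(P[:,2]<.074)&(abs(P[:,0]-.55)<.03)
q=P[m];print(len(q), q.min(0),q.max(0), q.mean(0))
q=P[np.isfinite(P).all(1)&(abs(P[:,1]+.107)<.01)&(P[:,2]>.02)&(abs(P[:,0]-.55)<.02)];print('rod',len(q),q.min(0) if len(q) else 0,q.max(0) if len(q) else 0)
print([p for p in prof(P,.556,lo=-.16,hi=.1,bin=.001) if p[0]<0])
exts(P)
```

```text
22.05 [ 0.55075138 -0.13500081  0.12623662] 91.14844962733 0.0853837014269583 [ 0.39124133  0.04153209 -0.93710117]
545 [ 0.54190724 -0.14230808  0.06218769] [ 0.56019948 -0.12460768  0.07166627] [ 0.55086304 -0.13246368  0.06912744]
rod 3182 [ 0.53000479 -0.11699559  0.02031998] [ 0.56998117 -0.09706613  0.23007588]
[(-142, 69), (-141, 70), (-140, 70), (-139, 70), (-138, 70), (-137, 70), (-136, 70), (-135, 70), (-134, 70), (-133, 70), (-132, 70), (-131, 70), (-130, 66), (-129, 55), (-128, 60), (-127, 55), (-126, 202), (-125, 213), (-124, 214), (-123, 215), (-122, 29), (-121, 30), (-120, 32), (-119, 32), (-118, 32), (-117, 225), (-116, 226), (-115, 31), (-114, 28), (-113, 28), (-112, 29), (-111, 27), (-110, 27), (-109, 28), (-108, 27), (-107, 27), (-106, 28), (-105, 26), (-104, 28), (-103, 27), (-102, 27), (-101, 28), (-100, 20), (-99, 20), (-98, 12), (-97, 13), (-96, 28), (-95, 13), (-94, 14), (-93, 12), (-92, 13), (-91, 12), (-90, 20), (-89, 28), (-88, 30), (-87, 29), (-85, 38), (-84, 38), (-83, 39), (-82, 39), (-81, 39), (-80, 39), (-79, 39), (-78, 39), (-77, 39), (-76, 39), (-75,
[... 317 characters left out ...]
6, 32), (-45, 33), (-44, 32), (-43, 32), (-42, 32), (-41, 32), (-39, 12), (-38, 12), (-37, 12), (-36, 12), (-35, 12), (-34, 12), (-33, 12), (-32, 12), (-31, 12), (-30, 12), (-29, 12), (-28, 12), (-27, 12), (-26, 12), (-25, 12), (-24, 12), (-23, 12), (-22, 23), (-21, 32), (-20, 32), (-19, 32), (-18, 32), (-17, 32), (-16, 32), (-15, 32), (-14, 32), (-13, 32), (-12, 32), (-11, 32), (-10, 32), (-9, 32), (-8, 32), (-7, 32), (-6, 32), (-5, 32), (-4, 32), (-3, 32), (-2, 34), (-1, 36)]
narrow 1435 0.5235 0.5727 mid 0.5481 w 0.0492
spacer 1871 0.5156 0.581 mid 0.5483 w 0.0654
plate 699 0.5275 0.5704 mid 0.5489 w 0.0429
0 0.5485145706200313 0.5485586774429461
0.02 0.5479004170319559 0.5479395737379086
```

View pics/w23.png

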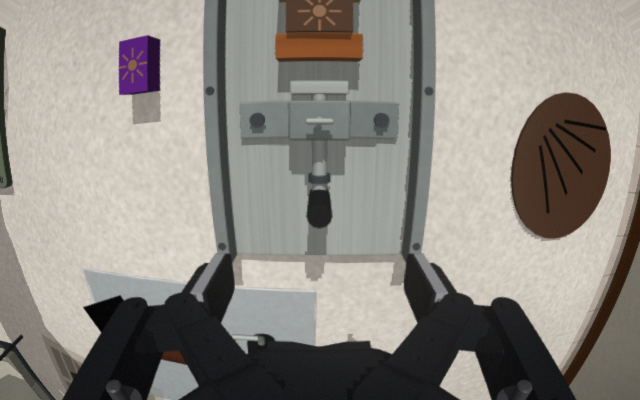

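Emit:
play_rows([
  {"x": 0, "y": 0, "z": 3, "yaw": 0},
  {"x": 0, "y": 0, "z": 3, "yaw": 0},
  {"x": 0, "y": 0, "z": 2, "yaw": 0},
  {"x": 0, "y": 0, "z": 0.6, "yaw": 0},
  {"x": 0, "y": 0, "z": 0, "yaw": 0},
])

```text
clock: 22.6
tcp_pos: [0.5508, -0.1342, 0.0401]
orientation: [0.699, 0.715, -0.0, -0.0]
force: [0.8, 0.7, 0.8]
width: 0.0855
```

Emit:
play_rows([
  {"x": 0, "y": 0, "z": 0, "yaw": 0},
  {"x": 0, "y": 0, "z": 0, "yaw": 0},
  {"x": 0, "y": 0, "z": 0, "yaw": 0},
  {"x": 0, "y": 0, "z": 0, "yaw": 0},
  {"x": 0, "y": 0, "z": 0, "yaw": 0},
  {"x": 0, "y": 0, "z": 0, "yaw": 0},
  {"x": 0, "y": 0, "z": 0, "yaw": 0},
], gripper=225, force=60)

```text
clock: 23.3
tcp_pos: [0.5509, -0.1353, 0.0407]
orientation: [0.7, 0.714, 0.0, 0.0]
force: [-1.9, 0.4, 7.4]
width: 0.0162
```

Run:
```python
from h import *
s=sense();print(s['clock'],s['tcp_pos'],yaw_of(s['orientation'])[0],s['width'],s['force'],s['ft_torque'])
c=cap('wrist','w24.png')
```

```text
23.3 [ 0.55093188 -0.13525436  0.04072054] 91.17039140067571 0.016215675627049262 [-1.91313357  0.39966049  7.38681972] [0.07375435 0.37923734 0.00112523]
```

View pics/w24.png

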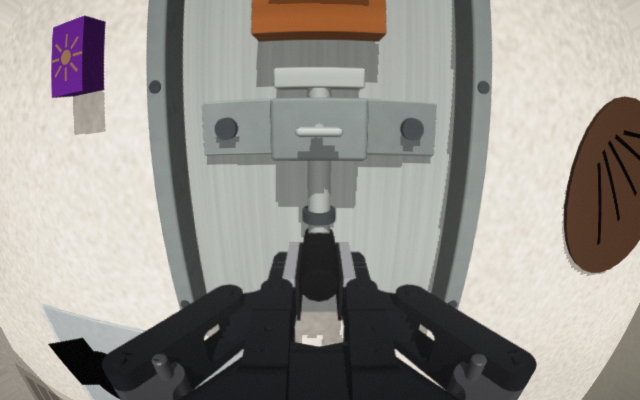

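Emit:
play_rows([
  {"x": 0.4, "y": 0, "z": 0, "yaw": 0},
  {"x": 0.4, "y": 0, "z": 0, "yaw": 0},
  {"x": 0.4, "y": 0, "z": 0, "yaw": 0},
  {"x": 0.4, "y": 0, "z": 0, "yaw": 0},
  {"x": 0, "y": 0, "z": 0, "yaw": 0},
])

```text
clock: 23.85
tcp_pos: [0.5506, -0.1187, 0.0407]
orientation: [0.7, 0.714, 0.0, 0.0]
force: [-2.0, 1.8, 7.7]
width: 0.0164
```

Emit:
play_rows([
  {"x": 0.2, "y": 0, "z": 0, "yaw": 0},
  {"x": 0.2, "y": 0, "z": 0, "yaw": 0},
  {"x": 0, "y": 0, "z": 0, "yaw": 0},
  {"x": 0, "y": 0, "z": 0, "yaw": 0},
])

```text
clock: 24.25
tcp_pos: [0.5506, -0.1168, 0.0407]
orientation: [0.7, 0.714, -0.001, 0.001]
force: [0.0, -8.3, 6.7]
width: 0.0165
```

Run:
```python
from h import *
s=sense();print(s['clock'],s['tcp_pos'],yaw_of(s['orientation'])[0],s['width'],s['force'],s['ft_torque'])
c=cap('wrist','w25.png');P=wpts(c)
print(prof(P,.556,lo=-.06,hi=.1,bin=.001))
```

```text
24.25 [ 0.55056212 -0.11679896  0.04074898] 91.10946817878705 0.01647559452590586 [ 0.02862342 -8.29305751  6.72010258] [-1.73090036  0.07511363  0.0623485 ]
[(-60, 39), (-59, 39), (-58, 39), (-57, 39), (-56, 38), (-55, 30), (-54, 25), (-53, 19), (-52, 13), (-51, 13), (-50, 13), (-49, 25), (-48, 12), (-47, 12), (-46, 12), (-45, 12), (-44, 26), (-43, 13), (-42, 13), (-41, 13), (-40, 13), (-39, 27), (-38, 13), (-37, 13), (-36, 12), (-35, 12), (-34, 20), (-33, 12), (-32, 25), (-31, 33), (-30, 33), (-29, 32), (-28, 32), (-27, 33), (-26, 33), (-25, 32), (-24, 33), (-23, 32), (-22, 32), (-21, 32), (-20, 32), (-19, 32), (-18, 32), (-17, 32), (-16, 32), (-15, 32), (-14, 32), (-13, 32), (-12, 32), (-11, 32), (-10, 32), (-9, 32), (-8, 32), (-7, 32), (-6, 32), (-5, 32), (-4, 32), (-3, 32), (-2, 34), (-1, 36), (0, 36), (1, 36), (2, 36), (3, 36), (4, 36), (5, 36), (6, 36), (7, 36), (8, 36), (9, 36), (10, 36), (11, 36), (12, 35)]
```

View pics/w25.png

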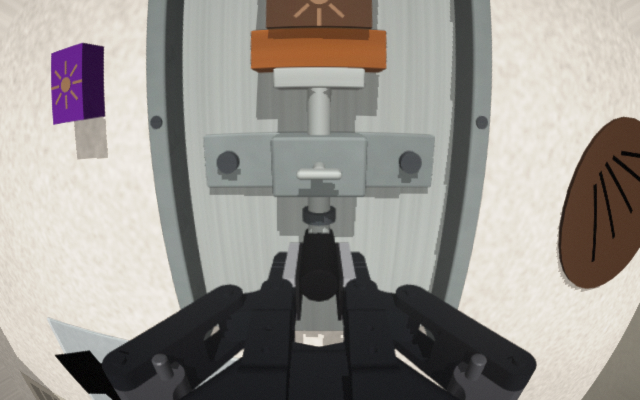

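Emit:
play_rows([
  {"x": 0.1, "y": 0, "z": 0, "yaw": 0},
  {"x": 0.1, "y": 0, "z": 0, "yaw": 0},
  {"x": 0, "y": 0, "z": 0, "yaw": 0},
  {"x": 0, "y": 0, "z": 0, "yaw": 0},
  {"x": 0, "y": 0, "z": 0, "yaw": 0},
])

```text
clock: 24.8
tcp_pos: [0.5506, -0.1167, 0.0408]
orientation: [0.701, 0.713, -0.001, 0.002]
force: [1.7, -19.4, 3.8]
width: 0.016
```

Run:
```python
from h import *
s=sense();print(s['clock'],s['tcp_pos'],yaw_of(s['orientation'])[0],s['width'],s['force'],s['ft_torque'])
```

```text
24.8 [ 0.55056595 -0.11671233  0.04080873] 91.02919889740379 0.015990989775308596 [  1.67457106 -19.42607327   3.76903748] [-3.99034815 -0.27734725  0.02977575]
```

Emit:
play_rows([
  {"x": 0.1, "y": 0, "z": 0, "yaw": 0},
  {"x": 0, "y": 0, "z": 0, "yaw": 0},
  {"x": 0, "y": 0, "z": 0, "yaw": 0},
  {"x": 0, "y": 0, "z": 0, "yaw": 0},
])

```text
clock: 25.2
tcp_pos: [0.5506, -0.1166, 0.0408]
orientation: [0.701, 0.713, -0.002, 0.002]
force: [2.7, -25.0, 3.2]
width: 0.0162
```

Run:
```python
from h import *
s=sense();print(s['clock'],s['tcp_pos'],yaw_of(s['orientation'])[0],s['width'],s['force'],s['ft_torque'])
c=cap('wrist','w26.png');P=wpts(c);print([p for p in prof(P,.54,lo=-.035,hi=.03,bin=.001)]);exts(P)
t=cap('top');s2=cap('side')
a=cv2.resize(np.clip(t['color'][170:270,250:410,::-1]*1.8,0,255).astype(np.uint8),None,fx=3.5,fy=3.5,interpolation=cv2.INTER_CUBIC)
b=cv2.resize(np.clip(s2['color'][160:280,240:400,::-1]*1.5,0,255).astype(np.uint8),None,fx=4,fy=4,interpolation=cv2.INTER_CUBIC)
cv2.imwrite('pics/t26.png',a);cv2.imwrite('pics/s26.png',b)
Q=pts(t);q=pts(s2)
for x in (.53,.565): print(prof(Q,x,lo=-.05,hi=.1,bin=.003));print(prof(q,x,lo=-.05,hi=.1,bin=.003))
```

```text
25.2 [ 0.55056493 -0.11664978  0.0408185 ] 90.99062707405582 0.016201592418305173 [  2.71130846 -25.00431475   3.17028747] [-5.07309602 -0.4296851   0.06607099]
[(-35, 12), (-34, 12), (-33, 12), (-32, 26), (-31, 32), (-30, 32), (-29, 33), (-28, 33), (-27, 33), (-26, 32), (-25, 32), (-24, 32), (-23, 32), (-22, 32), (-21, 32), (-20, 32), (-19, 32), (-18, 32), (-17, 32), (-16, 32), (-15, 32), (-14, 32), (-13, 32), (-12, 32), (-11, 32), (-10, 32), (-9, 32), (-8, 32), (-7, 32), (-6, 32), (-5, 32), (-4, 32), (-3, 32), (-2, 35), (-1, 36), (0, 36), (1, 36), (2, 36), (3, 36), (4, 36), (5, 36), (6, 36), (7, 36), (8, 36), (9, 36), (10, 36), (11, 36)]
narrow 1207 0.5234 0.573 mid 0.5482 w 0.0496
spacer 4520 0.516 0.5809 mid 0.5484 w 0.0649
plate 713 0.5277 0.5696 mid 0.5486 w 0.0419
0 0.5484059410154611 0.5483420739808249
0.02 0.5481526621679789 0.5480066760958879
[(-50, 11), (-47, 11), (-44, 13), (-41, 9), (-38, 12), (-35, 13), (-32, 30), (-29, 33), (-26, 30), (-23, 34), (-20, 30), (-17, 32), (-14, 32), (-11, 30), (-8, 33), (-5, 34), (-2, 36), (1, 37), (4, 36), (7, 37), (10, 35), (13, 35), (16,
[... 965 characters left out ...]
36), (13, 32), (16, 34), (19, 36), (22, 35), (25, 35), (28, 33), (31, 34), (34, 34), (37, 36), (40, 33), (43, 34), (46, 36), (49, 35), (52, 35), (55, 33), (58, 36), (61, 35), (64, 34), (67, 34), (70, 38), (73, 36), (76, 34), (79, 33), (82, 31), (85, 31), (88, 33), (91, 32), (94, 33)]
[(-32, 30), (-29, 31), (-26, 32), (-23, 32), (-20, 30), (-17, 32), (-14, 31), (-11, 31), (-8, 31), (-5, 32), (1, 35), (4, 35), (7, 38), (10, 37), (16, 37), (19, 35), (22, 35), (28, 36), (31, 36), (34, 36), (37, 35), (40, 37), (43, 35), (46, 35), (49, 35), (52, 36), (55, 35), (58, 35), (61, 34), (64, 35), (67, 34), (70, 35), (73, 36), (76, 37), (79, 35), (82, 32), (85, 34), (88, 33), (91, 34), (94, 33), (97, 32)]
```

View pics/w26.png

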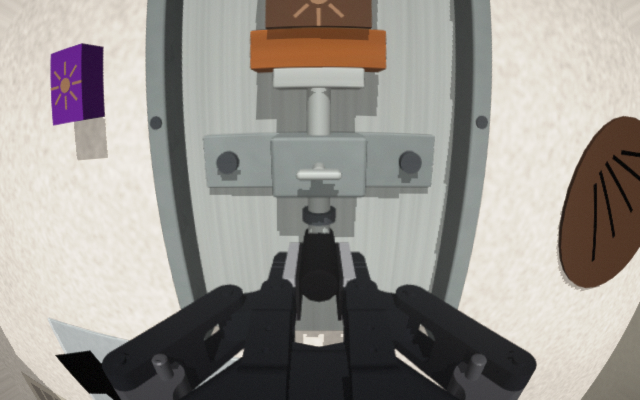

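View pics/s26.png

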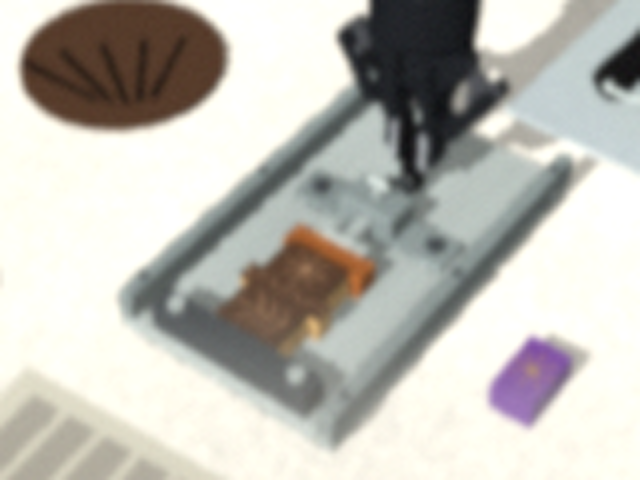

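View pics/t26.png

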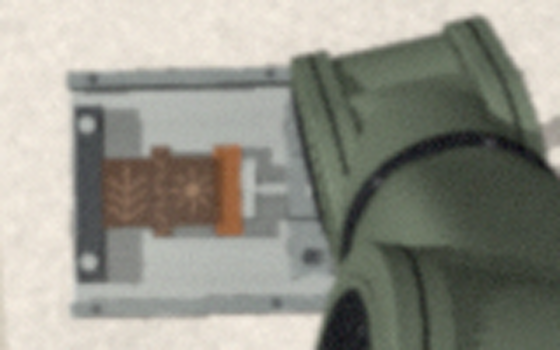

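The row is closed, flat and centred. The plate is pressed on the spacer at about 25 N and nothing moves any further, so I'm handing the job in.

Run:
```python
from h import *
print(sense()['force'],sense()['clock']);print(finish_job());
```

```text
[  2.28786587 -25.92985295   2.46121582] 25.35
the job is handed in; nothing more can be done
None
```

The row is locked up against the head bar. The arm is still pinching the black grip and pressing with about 25 N, so you can tighten the thumbscrew. The job took about 25 s of the 72 s allowed.

**What I did**
- **Strip:** my first push knocked it flat instead of upright. I then pinched its lower end, levered it up over the edge of the wide block and released it upright. Fingertip contact with the bed or row briefly pushed the wrist force to roughly 70 N (limit 120 N).
- **Blocks:** I centred the wide block, the strip and the narrow block by gripping their ends, and slid the narrow block up to close the row.
- **Spacer:** I laid one spacer flat across the bed. One was enough, because the plate then closed with about 19 mm of pusher travel. The other two were left on the newsprint.

**Last checks**
- **Flatness:** block tops are at about 36 mm and the spacer top at about 32 mm, so everything is flat on the bed.
- **Centring:** the blocks and spacer are within about 0.5 mm of the bed's centre line. The wide block and strip were last measured just before the final push.
- **Tightness:** I saw no gaps in the wrist-camera depth. Going from 8 N to 25 N moved the grip by less than 0.2 mm.
- **Other items:** I did not touch the tin, flask, roller or the purple look-alike.

None of the final checks disagreed. The side and top depth readings are noisier, at about ±3 mm, but they agree with the rest.

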